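Lay the oilstones in running bond and lock them down

ROBOT

A 7-joint arm with a two-finger parallel gripper is mounted at the origin on a cart in front of the work surface, level with it; the furniture and walls round the work are solid. World frame = base frame: x ahead of the robot, y to its left, z up, the work surface at z = 0. Lengths are in m, angles in rad, forces in N, time in s.
With the tool pointing down it reaches from about 0.4 to 0.85 m from the base axis. Payload 10.4 kg.
Tool frame: the origin (TCP) lies between the finger pads; the fingertips stand 19 mm ahead of it and the grasp point (between the pads) is the TCP (manip.tip_reach is the z of the fingertips in the tool frame, in m); z points along the fingers, y is the direction in which the jaws open and shut (so a half turn about z gives the same grasp; the last joint's range is limited). The gripper opens to 85 mm and grips with 20 to 120 N. Pads are 22 mm wide; open, the fingers measure 114 mm over their backs; the gripper's body (76 mm by 85 mm) begins 54 mm behind the grasp point. The pads swing forward as they close: fully open they stand 13 mm farther back than shut.
Start: joints at [-1.208, 0.332, -0.065, 1.46, 0.022, 1.35, -0.088], TCP at [0.235, 0.579, 0.25] pointing down, gripper open.
Joint ranges: [-2.6, 2.6], [-0.5, 2.12], [-1.47, 1.34], [0.16, 2.42], [-1.27, 4.41], [0.06, 2.06], [-2.6, 2.6]. Speed limits (rad/s): [2.22, 2.22, 2.79, 2.79, 3.14, 3.14, 3.14].

INTERFACE

Orientations are given as a unit quaternion [x, y, z, w].
In Python, from workcell import sensors, cams, manip gives the robot as it stands.
- The arm moves only by the shell command python3 -m jog 'ROWS' [FORCE]. ROWS is JSON, a list of rows, each a list of 3 entries, a list of its own where there are three numbers: the shift along the world's x, y, z in m, then the turn, a rotation vector about the world's x, y, z in rad, then the opening in per cent of the stroke, from 0 (shut) to 100 (fully open). In form: [[[dx, dy, dz], [wx, wy, wz], grip], ...]. A call has 1 to 5 rows; each row shifts and turns the pose as measured when the row begins; what a row does not reach is not made up. A row lasts 1/8 s, in which the tool goes at most 62.5 mm and 10.7 degrees, less where a joint would pass 70% of its speed; a pose out of reach is approached as far as the arm can. A call with a gripper value outside its range is refused whole. The fingers move at their own pace and stop on an object; FORCE is the grip in N (left out, the last holds). Time passes only in rows, so rows that do not move let the fingers close. It gives the time, the measured TCP pose, the force and the opening at its end, in the units of the state.
- sensors.get_obs(): the state, without advancing time (a new reading comes with each control period).
- cams.camera(name): name is "side" or "top" or "wrist"; returns (picture, depth): 480x640x3 uint8, red, green, blue; 480x640 float32, m along the optical axis (not along the pixel's ray), 0 where there is no reading.
- cams.camera_model(name): a dict with "intrinsics" (3x3 intrinsics, pixels), "k1" (the pictures are not rectified: a ray, as slopes to the right and down, at radius r is drawn at 1 + k1 r^2 times it, then the intrinsics apply), "view" (4x4, takes a point from world to camera coordinates). Camera axes: x right, y down, z forward; pixel columns grow to the right and rows downward; lengths in m; the calibration is good to about 2 mm. A picture is of the moment at which its call begins: read the wrist's pose just before it. camera_model takes no time and is no camera call; for the wrist camera it gives the pose at the moment of the call.
- manip.hand_in(): hands the job in, once; it reports no verdict.
The state is a dict: "clock": time; "joint_pos": joint angles; "joint_velocities": joint speeds; "tau": joint torques, N m; "position": TCP position; "ee_rot": TCP orientation; "ft_force": force on the tool from outside, world axes, zero at the start; "torque": the same for the moment, N m; "grip_width": opening from 0.0 (shut) to 1.0 (fully open).
Only numpy, scipy, OpenCV 4.12 (cv2) and the standard library are available. Lean on these libraries where they do the work, as an engineer would, in place of code of your own. Each camera call takes 0.05 s, during which the arm holds its last target.

TASK

Swing the hold-down finger on the laying plate fully clear by turning its ball knob, then lay every loose oilstone block flat (either face up) on the plate in running bond along the scribed row: one centred in each of the three marked bays, then each stone of the next course centred over the joint between two stones below, and so upwards. When all are laid, turn the knob fully back so that the finger reaches over the end of the bottom course and keeps the pile together; leave the other things on the bench where they are.

Things in the scene. Friction and masses are not known exactly. Their poses are not given: they have to be found in the camera images.
- laying_plate: flat steel plate fixed on the bench, 110 (its x) by 335 (its y) by 12 mm. Origin on the bench under the middle of the scribed row, z up; y runs along the row, the ball knob stands on the row line at y = -160 mm. Two scribed lines 36 mm apart bound the row; cross marks 76 mm apart show the joints and part it into three bays (row 228 mm long, centred on the origin)
- finger (a joint): hold-down finger, upright hinge through the ball: 0 closed (points along +y of the plate, over the end of bay 3), 1.3 fully open at its stop (points to the plate's -x side); grows counter-clockwise from above; friction 0.12 N m, no spring, stays where left. Steel bar 16 wide, 8 thick, reaching 74 mm from the axis, underside 36.5 mm above the bench (3.5 mm over a bottom-course stone)
- ball (a point): centre of the smooth black ball knob, 36 mm across, on a 14 mm stem on the finger's axis, 78 mm above the bench; the finger's top is 33 mm below it. It turns only when gripped across its widest part
- bay1 (a point): where the middle of a bottom-course stone belongs: centre of bay 1 of the scribed row, 22.5 mm above the bench (10.5 mm above the plate's top face); the +y bay
- bay2 (a point): where the middle of a bottom-course stone belongs: centre of bay 2 of the scribed row, 22.5 mm above the bench (10.5 mm above the plate's top face); the middle bay
- bay3 (a point): where the middle of a bottom-course stone belongs: centre of bay 3 of the scribed row, 22.5 mm above the bench (10.5 mm above the plate's top face); the -y bay, next to the knob
- second1 (a point): where the middle of a second-course stone belongs: 43.5 mm above the bench, over the joint of bays 1 and 2
- second2 (a point): where the middle of a second-course stone belongs: 43.5 mm above the bench, over the joint of bays 2 and 3
- third (a point): where the middle of the single third-course stone belongs: 64.5 mm above the bench, over the joint of the two second-course stones (row middle)
- stone_1: oilstone block: grey stone in a grey steel shoe, 72 long (its x) by 30 wide (its y), 21 mm high as it stacks, 0.13 kg; origin at the centre of its underside, z up. All stones are alike and may lie either flat face up; 5 or 6 are present. Grip across the 30 mm width
- mid_1 (a point): the middle of stone_1, halfway up (10.5 mm above its underside)
- stone_2: oilstone block: grey stone in a grey steel shoe, 72 long (its x) by 30 wide (its y), 21 mm high as it stacks, 0.13 kg; origin at the centre of its underside, z up. All stones are alike and may lie either flat face up; 5 or 6 are present. Grip across the 30 mm width
- mid_2 (a point): the middle of stone_2, halfway up (10.5 mm above its underside)
- stone_3: oilstone block: grey stone in a grey steel shoe, 72 long (its x) by 30 wide (its y), 21 mm high as it stacks, 0.13 kg; origin at the centre of its underside, z up. All stones are alike and may lie either flat face up; 5 or 6 are present. Grip across the 30 mm width
- mid_3 (a point): the middle of stone_3, halfway up (10.5 mm above its underside)
- stone_4: oilstone block: grey stone in a grey steel shoe, 72 long (its x) by 30 wide (its y), 21 mm high as it stacks, 0.13 kg; origin at the centre of its underside, z up. All stones are alike and may lie either flat face up; 5 or 6 are present. Grip across the 30 mm width
- mid_4 (a point): the middle of stone_4, halfway up (10.5 mm above its underside)
- stone_5: oilstone block: grey stone in a grey steel shoe, 72 long (its x) by 30 wide (its y), 21 mm high as it stacks, 0.13 kg; origin at the centre of its underside, z up. All stones are alike and may lie either flat face up; 5 or 6 are present. Grip across the 30 mm width
- mid_5 (a point): the middle of stone_5, halfway up (10.5 mm above its underside)
- stone_6: oilstone block: grey stone in a grey steel shoe, 72 long (its x) by 30 wide (its y), 21 mm high as it stacks, 0.13 kg; origin at the centre of its underside, z up. All stones are alike and may lie either flat face up; 5 or 6 are present. Grip across the 30 mm width
- mid_6 (a point): the middle of stone_6, halfway up (10.5 mm above its underside)
- paste_jar: bystander: jar with black lid, 55 across, 46 mm high, origin under its centre; leave alone
- oil_bottle: bystander: oil bottle, 44 across, 142 mm high, origin under its centre; leave alone
- felt_wheel: bystander: felt polishing wheel with upright shank, 43 across, 50 mm high, origin under its centre; leave alone
Things that resemble listed ones, but are neither listed nor needed, are in the scene too. Leave any blue or yellow look-alike of the stone_3 alone.

How it is judged:
On the way, in this order (a step that is already met when the one before it is completed fails the run):
1. the finger is swung clear (over 1.1 rad) (value of joint finger above 1.1 rad), for 0.2 s.
2. every stone lies in a place of the bond ((distance between mid_1 and bay1 below 0.01 m or distance between mid_1 and bay2 below 0.01 m or distance between mid_1 and bay3 below 0.01 m or distance between mid_1 and second1 below 0.01 m or distance between mid_1 and second2 below 0.01 m or distance between mid_1 and third below 0.01 m) and angle between the x axis of each of stone_1, stone_2, stone_3, stone_4, stone_5, stone_6 and the y axis of laying_plate, either way round below 0.15 rad and angle between the z axis of each of stone_1, stone_2, stone_3, stone_4, stone_5, stone_6 and the z axis of laying_plate, either way round below 0.1 rad and (distance between mid_2 and bay1 below 0.01 m or distance between mid_2 and bay2 below 0.01 m or distance between mid_2 and bay3 below 0.01 m or distance between mid_2 and second1 below 0.01 m or distance between mid_2 and second2 below 0.01 m or distance between mid_2 and third below 0.01 m) and (distance between mid_3 and bay1 below 0.01 m or distance between mid_3 and bay2 below 0.01 m or distance between mid_3 and bay3 below 0.01 m or distance between mid_3 and second1 below 0.01 m or distance between mid_3 and second2 below 0.01 m or distance between mid_3 and third below 0.01 m) and (distance between mid_4 and bay1 below 0.01 m or distance between mid_4 and bay2 below 0.01 m or distance between mid_4 and bay3 below 0.01 m or distance between mid_4 and second1 below 0.01 m or distance between mid_4 and second2 below 0.01 m or distance between mid_4 and third below 0.01 m) and (distance between mid_5 and bay1 below 0.01 m or distance between mid_5 and bay2 below 0.01 m or distance between mid_5 and bay3 below 0.01 m or distance between mid_5 and second1 below 0.01 m or distance between mid_5 and second2 below 0.01 m or distance between mid_5 and third below 0.01 m) and (distance between mid_6 and bay1 below 0.01 m or distance between mid_6 and bay2 below 0.01 m or distance between mid_6 and bay3 below 0.01 m or distance between mid_6 and second1 below 0.01 m or distance between mid_6 and second2 below 0.01 m or distance between mid_6 and third below 0.01 m) and linear speed of each of stone_1, stone_2, stone_3, stone_4, stone_5, stone_6 below 0.02 m/s and value of joint finger above 1 rad), for 0.3 s.
3. the finger is turned back over the bottom course (value of joint finger below 0.15 rad), for 0.2 s.
At the end, for the whole second after the job is handed in: Every stone present lies flat, either face up (within 0.1 rad), along the row (within 0.15 rad), its middle within 10 mm of one of the six bond places (three bays, two over their joints, one on top), at rest; the finger is back within 0.15 rad of closed ((distance between mid_1 and bay1 below 0.01 m or distance between mid_1 and bay2 below 0.01 m or distance between mid_1 and bay3 below 0.01 m or distance between mid_1 and second1 below 0.01 m or distance between mid_1 and second2 below 0.01 m or distance between mid_1 and third below 0.01 m) and angle between the x axis of each of stone_1, stone_2, stone_3, stone_4, stone_5, stone_6 and the y axis of laying_plate, either way round below 0.15 rad and angle between the z axis of each of stone_1, stone_2, stone_3, stone_4, stone_5, stone_6 and the z axis of laying_plate, either way round below 0.1 rad and (distance between mid_2 and bay1 below 0.01 m or distance between mid_2 and bay2 below 0.01 m or distance between mid_2 and bay3 below 0.01 m or distance between mid_2 and second1 below 0.01 m or distance between mid_2 and second2 below 0.01 m or distance between mid_2 and third below 0.01 m) and (distance between mid_3 and bay1 below 0.01 m or distance between mid_3 and bay2 below 0.01 m or distance between mid_3 and bay3 below 0.01 m or distance between mid_3 and second1 below 0.01 m or distance between mid_3 and second2 below 0.01 m or distance between mid_3 and third below 0.01 m) and (distance between mid_4 and bay1 below 0.01 m or distance between mid_4 and bay2 below 0.01 m or distance between mid_4 and bay3 below 0.01 m or distance between mid_4 and second1 below 0.01 m or distance between mid_4 and second2 below 0.01 m or distance between mid_4 and third below 0.01 m) and (distance between mid_5 and bay1 below 0.01 m or distance between mid_5 and bay2 below 0.01 m or distance between mid_5 and bay3 below 0.01 m or distance between mid_5 and second1 below 0.01 m or distance between mid_5 and second2 below 0.01 m or distance between mid_5 and third below 0.01 m) and (distance between mid_6 and bay1 below 0.01 m or distance between mid_6 and bay2 below 0.01 m or distance between mid_6 and bay3 below 0.01 m or distance between mid_6 and second1 below 0.01 m or distance between mid_6 and second2 below 0.01 m or distance between mid_6 and third below 0.01 m) and linear speed of each of stone_1, stone_2, stone_3, stone_4, stone_5, stone_6 below 0.02 m/s and value of joint finger below 0.15 rad); the robot touches nothing.
It fails at once if the paste jar is pushed more than 3 cm (distance of paste_jar from where it was at the start of the episode above 0.03 m).
It fails at once if the oil bottle is pushed more than 3 cm (distance of oil_bottle from where it was at the start of the episode above 0.03 m).
It fails at once if the felt wheel is pushed more than 3 cm (distance of felt_wheel from where it was at the start of the episode above 0.03 m).
Of stone_1, stone_2, stone_3, stone_4, stone_5, stone_6 only 5 to 6 are there at a start; the rules pass over those that are not, and their reading is None.
At some moment in a run one of stone_1, stone_2, stone_3, stone_4, stone_5, stone_6 may be knocked a few centimetres aside while the robot is not near it.
Once in a run the grip may slacken for a moment while it holds something.
It also fails if it takes over 210 s, if anything falls off the work surface, if the arm or the gripper's body presses on something with over 40 N, if the wrist force passes 120 N, or if a joint passes its speed limit or range.

## Working session

There is one attempt and no reset: what is moved stays moved. The work goes in short steps, Python scripts to look and compute and a shell command to move; the robot and the scene stay as the last step left them, time stands still between calls to the robot, and variables do not carry over. Pictures are saved under pics/ and viewed, and the job is handed in when it is done.

```bash
ls; mkdir -p pics
cat > h.py <<'E'
import numpy as np, cv2
from workcell import sensors, cams, manip
def snap(name,fn=None):
    m=cams.camera_model(name); p,d=cams.camera(name)
    if fn: cv2.imwrite('pics/'+fn+'.png',p[:,:,::-1])
    np.savez('pics/'+(fn or name)+'.npz',p=p,d=d,K=m['intrinsics'],k1=m['k1'],V=m['view'])
    return p,d,m
def load(fn):
    z=np.load('pics/'+fn+'.npz'); return z['p'],z['d'],dict(intrinsics=z['K'],k1=float(z['k1']),view=z['V'])
def rays(m,uv):
    K=np.array(m['intrinsics']);uv=np.atleast_2d(np.array(uv,float))
    s=np.c_[(uv[:,0]-K[0,2])/K[0,0],(uv[:,1]-K[1,2])/K[1,1]]
    q=s.copy()
    for _ in range(20): q=s/(1+m['k1']*(q**2).sum(1))[:,None]
    return np.c_[q,np.ones(len(q))]
def at_z(m,uv,z):
    V=np.array(m['view']);R=V[:3,:3];t=V[:3,3];c=-R.T@t
    r=rays(m,uv)@R
    return c+r*((z-c[2])/r[:,2])[:,None]
def at_d(m,uv,d):
    V=np.array(m['view']);R=V[:3,:3];t=V[:3,3]
    return (rays(m,uv)*np.atleast_1d(d)[:,None]-t)@R
def proj(m,P):
    V=np.array(m['view']);K=np.array(m['intrinsics']);P=np.atleast_2d(P)
    c=P@V[:3,:3].T+V[:3,3];q=c[:,:2]/c[:,2:];q=q*(1+m['k1']*(q**2).sum(1))[:,None]
    return np.c_[q[:,0]*K[0,0]+K[0,2],q[:,1]*K[1,1]+K[1,2]]
E
python3 - <<'E'
from h import *
for n in('top','side','wrist'):
    p,d,m=snap(n,n+'0'); V=np.array(m['view']); print(n,-V[:3,:3].T@V[:3,3],V[2,:3],m['intrinsics'][0][0])
print(sensors.get_obs(),manip.tip_reach)
E
```

```text
pics
top [ 0.38752109 -0.06126803  1.10131305] [ 0.18097387  0.00098737 -0.98348741] 438.64484575874116
side [0.5529012  1.11896443 0.76511322] [-0.00353527 -0.86883119 -0.49509581] 475.5000673851856
wrist [0.17359909 0.60391446 0.37366508] [ 0.24295397 -0.09868144 -0.96500536] 428.8937861844057
{'clock': 0.15, 'joint_pos': array([-1.20761666,  0.3327411 , -0.06470036,  1.46073713,  0.02162359,
        1.34989451, -0.08848494]), 'joint_velocities': array([ 2.22465743e-03,  7.60507869e-05, -2.86985117e-04, -3.09325342e-03,
        7.09088343e-04, -7.74272066e-05,  7.23608670e-04]), 'tau': array([ 1.29363631e-03, -6.25820446e+01,  4.95132292e-02, -3.91853392e+01,
        1.62386609e-02,  7.48067308e-03, -9.18608976e-06]), 'position': array([0.23508469, 0.57882519, 0.24969508]), 'ee_rot': array([ 1.91677623e-01,  9.81457791e-01, -5.37455639e-04, -7.00402278e-05]), 'ft_force': array([ 1.31367786,  0.29303821, -0.32101759]), 'torque': array([-0.00918996, -0.0088866 ,  0.05611431]), 'grip_width': 1.003577156302652} 0.019
```

View pics/top0.png

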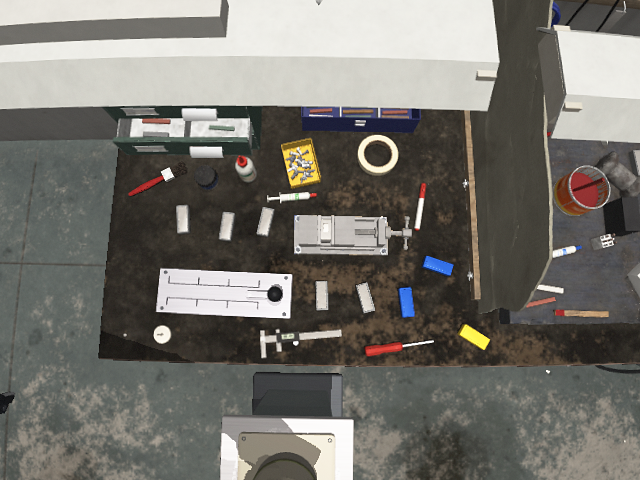

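View pics/side0.png

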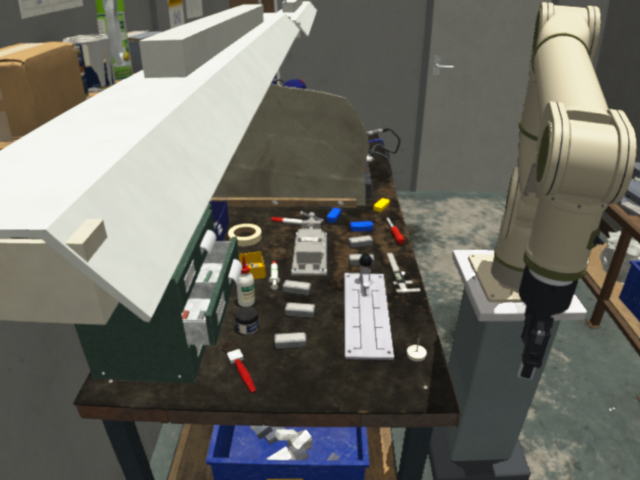

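View pics/wrist0.png

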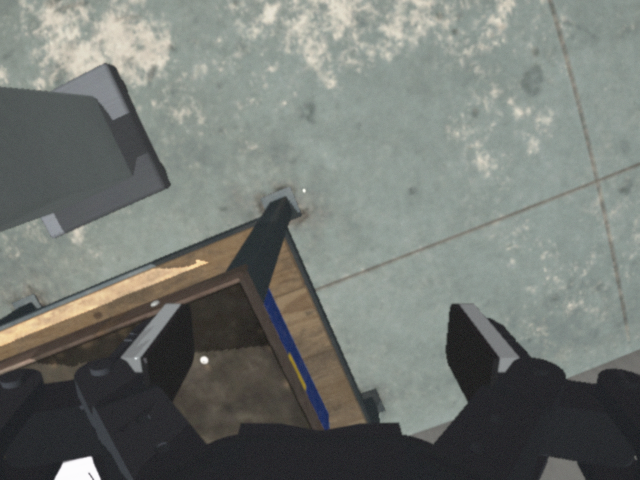

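Run:
```python
from h import *
p,d,m=load('top0')
c=p[130:360,100:420][:,:,::-1]
cv2.imwrite('pics/top0c.png',cv2.resize(c,(800,575),interpolation=cv2.INTER_CUBIC))
p,d,m=load('side0')
c=p[190:390,200:440][:,:,::-1]
cv2.imwrite('pics/side0c.png',cv2.resize(c,(720,600),interpolation=cv2.INTER_CUBIC))
```

```text
(no output)
```

View pics/top0c.png

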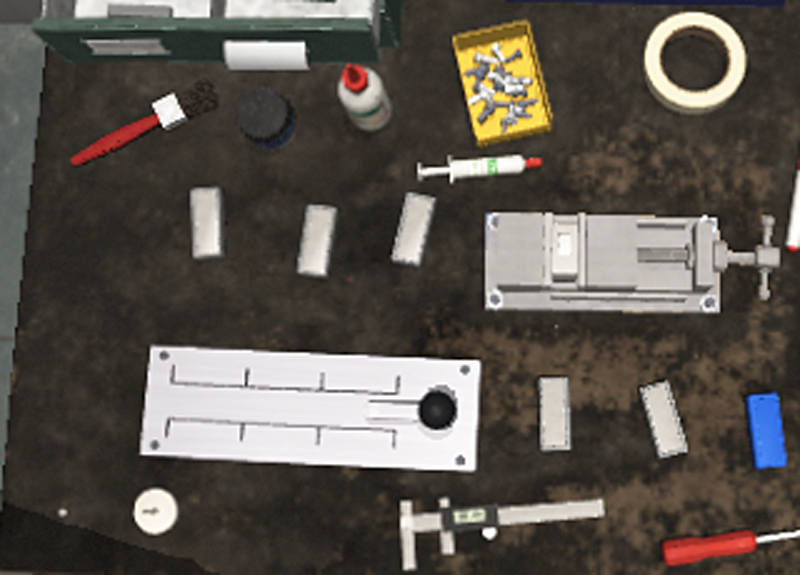

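View pics/side0c.png

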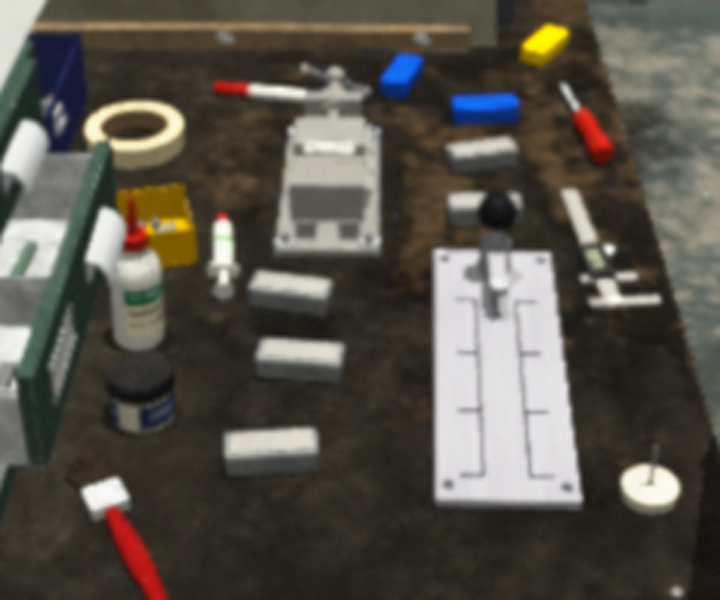

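```bash
cat >> h.py <<'E'
def xyz(d,m):
    v,u=np.mgrid[0:480,0:640]; uv=np.c_[u.ravel(),v.ravel()]
    P=at_d(m,uv,d.ravel()); P[d.ravel()==0]=np.nan
    return P.reshape(480,640,3)
def stones(p,d,m,lo=.015,hi=.028,amin=100,verbose=1,amax=1e9):
    X=xyz(d,m); M=((X[...,2]>lo)&(X[...,2]<hi)).astype(np.uint8)
    M=cv2.morphologyEx(M,cv2.MORPH_OPEN,np.ones((3,3),np.uint8))
    n,L,S,C=cv2.connectedComponentsWithStats(M,connectivity=4)
    out=[]
    for i in range(1,n):
        if S[i,4]<amin or S[i,4]>amax: continue
        k=L==i; Q=X[k]; zt=np.median(Q[:,2])
        r=cv2.minAreaRect((Q[:,:2]*1000).astype(np.float32))
        (cx,cy),(w,h),a=r
        if w<h: w,h=h,w; a+=90
        a=(a+90)%180-90
        col=p[k].mean(0).astype(int)
        if w<50 or w>95 or h<18 or h>50: continue
        out.append((cx,cy,a,w,h)); 
        if verbose: print('c(%.1f %.1f) ang %.1f size %.0fx%.0f z %.1f px(%.0f,%.0f) n%d col %s'%(cx,cy,a,w,h,zt*1000,*C[i],S[i,4],col))
    return out
E
python3 - <<'E'
from h import *
p,d,m=load('top0'); stones(p,d,m)
q=lambda c:[(100+x/2.5,130+y/2.5) for x,y in c]
P=at_z(m,q([(150,346),(481,359),(475,470),(140,456)]),.012);print(P.round(4),P.mean(0))
# marks
P=at_z(m,q([(174,384),(247,387),(322,391),(397,394),(167,419),(241,424),(319,429),(394,433)]),.012);print(P.round(4))
print(at_z(m,q([(437,408)]),.078))
X=xyz(d,m)
for u,v in [(275,293),(245,290),(260,320),(190,310)]: print(X[v,u])
p,d,m=load('side0'); stones(p,d,m)
E
```

```text
c(634.1 276.8) ang 5.9 size 73x31 z 21.4 px(182,219) n329 col [188 184 178]
c(630.1 64.5) ang -10.8 size 72x30 z 21.4 px(265,221) n333 col [191 187 180]
c(616.7 160.9) ang -5.3 size 72x29 z 21.4 px(226,225) n306 col [198 193 186]
c(523.9 -371.5) ang 73.1 size 75x31 z 22.2 px(438,265) n361 col [ 54 111 220]
c(445.4 -80.7) ang 0.9 size 71x30 z 21.6 px(321,295) n358 col [194 189 182]
c(442.1 -188.7) ang 15.8 size 72x30 z 22.0 px(365,297) n361 col [193 189 182]
c(432.2 -290.9) ang 5.7 size 73x30 z 22.0 px(406,302) n351 col [ 57 116 227]
c(349.6 -457.8) ang 58.6 size 72x31 z 22.0 px(474,336) n357 col [247 238  78]
c(319.6 -233.6) ang -81.9 size 89x23 z 20.9 px(383,348) n296 col [190  58  50]
[[ 0.5053  0.3261  0.012 ]
 [ 0.4986 -0.0087  0.012 ]
 [ 0.3893 -0.0055  0.012 ]
 [ 0.3952  0.3284  0.012 ]] [0.44708904 0.16007958 0.012     ]
[[0.4675 0.2987 0.012 ]
 [0.4662 0.2243 0.012 ]
 [0.4638 0.1487 0.012 ]
 [0.4623 0.0738 0.012 ]
 [0.4325 0.3034 0.012 ]
 [0.4294 0.2282 0.012 ]
 [0.4262 0.15   0.012 ]
 [0.4238 0.0754 0.012 ]]
[[0.44548716 0.02788092 0.078     ]]
[0.44494194 0.02588606 0.09580831]
[0.4557542  0.1080098  0.01126124]
[ 0.38293455  0.06969897 -0.00203852]
[0.40340907 0.24319622 0.01073234]
c(431.9 -287.2) ang 9.1 size 69x36 z 21.6 px(361,224) n113 col [ 21  92 214]
c(439.6 -183.9) ang 17.7 size 70x35 z 21.7 px(360,239) n137 col [169 165 156]
c(626.2 68.4) ang -8.8 size 72x35 z 21.3 px(297,285) n211 col [172 169 160]
c(612.3 165.4) ang -3.4 size 71x34 z 21.3 px(300,307) n251 col [175 173 163]
c(629.9 280.3) ang 6.2 size 71x34 z 20.5 px(290,338) n301 col [181 179 170]
```

```bash
python3 -m jog '[[[0.025,-0.055,0.005],[0,0,-0.16],100],[[0.025,-0.055,0.005],[0,0,-0.16],100],[[0.025,-0.055,0.005],[0,0,-0.16],100],[[0.025,-0.055,0],[0,0,-0.16],100],[[0.025,-0.055,0],[0,0,0],100]]'
```

```text
clock: 0.78
position: [0.3591, 0.2983, 0.2624]
ee_rot: [0.497, 0.868, -0.001, -0.002]
ft_force: [1.9, 1.2, -0.2]
grip_width: 1.002
```

```bash
python3 -m jog '[[[0.022,-0.05,0.005],[0,0,0],100],[[0.022,-0.05,0],[0,0,0],100],[[0.022,-0.05,0],[0,0,0],100],[[0.015,-0.04,0],[0,0,0],100],[[0,0,0],[0,0,0],65]]'
python3 - <<'E'
from h import *
print(sensors.get_obs()['position']);snap('wrist','w1')
E
```

```text
clock: 1.4
position: [0.4427, 0.0967, 0.2677]
ee_rot: [0.5, 0.866, -0.001, -0.002]
ft_force: [-0.7, 0.5, -0.8]
grip_width: 0.819
[0.44267104 0.09665183 0.26770403]
```

View pics/w1.png

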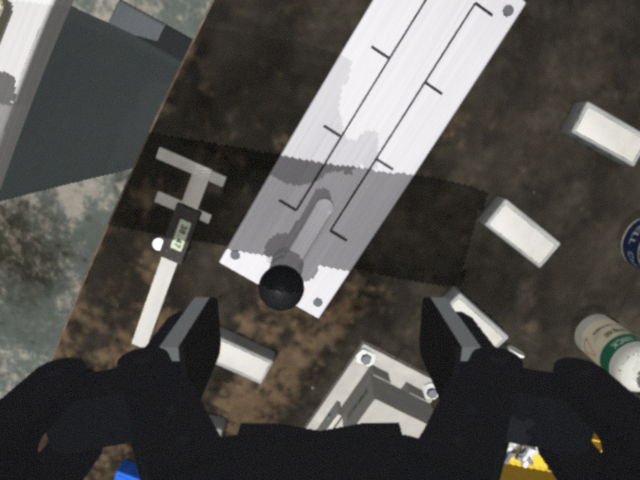

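Run:
```python
from h import *
p,d,m=load('w1')
c=p[0:320,215:540][:,:,::-1]
cv2.imwrite('pics/w1c.png',cv2.resize(c,None,fx=1.85,fy=1.85,interpolation=cv2.INTER_CUBIC))
print(at_z(m,[(281,287)],.078))
stones(p,d,m)
```

```text
[[0.44453622 0.03250435 0.078     ]]
c(633.4 279.3) ang 5.9 size 73x31 z 22.1 px(606,134) n2600 col [197 195 190]
c(616.7 165.1) ang -6.1 size 73x31 z 22.0 px(521,232) n2479 col [205 203 198]
c(454.7 -77.3) ang 3.9 size 56x33 z 21.7 px(243,360) n1577 col [196 194 189]
```

View pics/w1c.png

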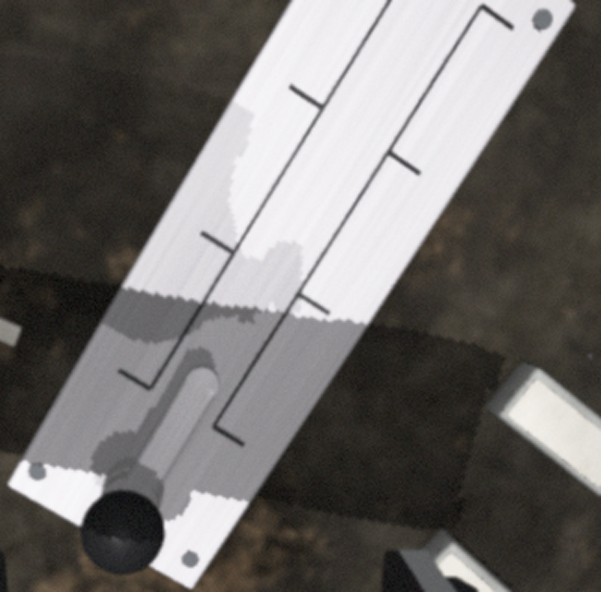

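```bash
cat > plate.py <<'E'
from h import *
def fit(W,L):  # rigid 2D
    W=np.array(W)[:,:2];L=np.array(L)
    a=W-W.mean(0);b=L-L.mean(0)
    th=np.arctan2((b[:,0]*a[:,1]-b[:,1]*a[:,0]).sum(),(a*b).sum())
    R=np.array([[np.cos(th),-np.sin(th)],[np.sin(th),np.cos(th)]])
    t=W.mean(0)-R@L.mean(0); return th,t,W-(L@R.T+t)
E
python3 - <<'E'
from plate import *
p,d,m=load('w1')
c=[(151,387),(233,251),(323,106),(215,428),(299,295),(389,152),(482,6)]
L=[(-.018,-.114),(-.018,-.038),(-.018,.038),(.018,-.114),(.018,-.038),(.018,.038),(.018,.114)]
uv=[(215+x/1.85,y/1.85) for x,y in c]
P=at_z(m,uv,.012);th,t,r=fit(P,L);print(np.degrees(th),t,r.round(4).tolist())
print(at_z(m,[(215+122/1.85,531/1.85)],.078), t+np.array([np.sin(th)*.16,-np.cos(th)*.16]))
p,d,m=load('top0')
q=[(174,384),(247,387),(322,391),(397,394),(167,419),(241,424),(319,429),(394,433)]
L2=[(.018,.114),(.018,.038),(.018,-.038),(.018,-.114),(-.018,.114),(-.018,.038),(-.018,-.038),(-.018,-.114)]
P=at_z(m,[(100+x/2.5,130+y/2.5) for x,y in q],.012);th,t,r=fit(P,L2);print(np.degrees(th),t,abs(r).max())
E
```

```text
-1.509165387399566 [0.44958603 0.19268754] [[-0.0004, 0.0005], [-0.0009, 0.0002], [-0.0006, 0.0006], [0.001, -0.0007], [0.0006, -0.0007], [0.0002, 0.0], [0.0002, -0.0001]]
[[0.4445104  0.03246321 0.078     ]] [0.44537213 0.03274304]
-1.9045106203924154 [0.44647182 0.18782076] 0.002462089607515705
```

```bash
python3 -m jog '[[[0.002,-0.055,-0.02],[0,0,0],95],[[0.000,-0.009,-0.05],[0,0,0],95],[[0,0,-0.05],[0,0,0],95],[[0,0,0],[0,0,0],95]]'
python3 - <<'E'
from h import *
print(sensors.get_obs()['position']);p,d,m=snap('wrist','w2')
print(proj(m,[(.4445,.0325,.078),(.4445,.029,.078)]))
E
```

```text
clock: 1.95
position: [0.4434, 0.0383, 0.1454]
ee_rot: [0.496, 0.868, 0.001, -0.002]
ft_force: [0.9, 0.3, 0.9]
grip_width: 0.952
[0.44344282 0.03831326 0.1454463 ]
[[315.24424729 280.78116384]
 [311.52800661 286.71339855]]
```

View pics/w2.png

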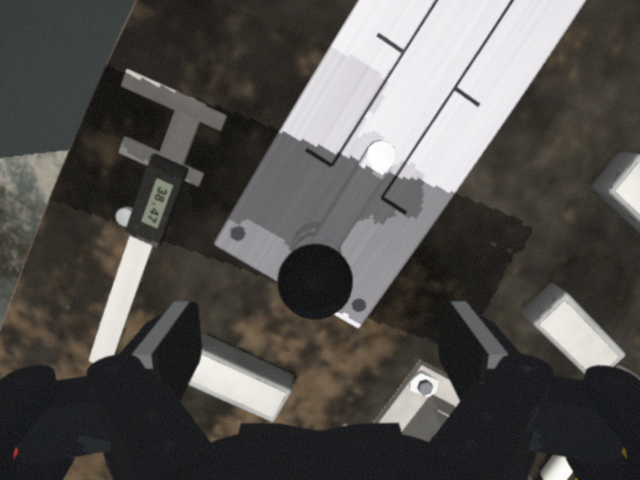

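```bash
python3 -m jog '[[[0.001,-0.006,-0.02],[0,0,0],95],[[0,0,-0.03],[0,0,0],95],[[0.0,0,-0.018],[0,0,0],95],[[0,0,0],[0,0,0],95]]'
python3 - <<'E'
from h import *
print(sensors.get_obs()['position'])
E
```

```text
clock: 2.5
position: [0.4519, 0.0383, 0.0872]
ee_rot: [0.493, 0.87, 0.007, 0.003]
ft_force: [0.6, -1.1, 0.2]
grip_width: 0.953
[0.45194448 0.03827516 0.08715477]
```

```bash
python3 -m jog '[[[0,0,0],[0,0,0],95]]'; python3 -m jog '[[[-0.007,-0.006,-0.009],[0,0,0],95],[[0,0,0],[0,0,0],95]]'
```

```text
clock: 2.62
position: [0.4532, 0.0391, 0.089]
ee_rot: [0.492, 0.87, 0.008, 0.004]
ft_force: [-0.1, 0.9, -0.2]
grip_width: 0.949
clock: 2.88
position: [0.4466, 0.0333, 0.0813]
ee_rot: [0.492, 0.871, 0.009, 0.005]
ft_force: [0.1, 1.2, -0.9]
grip_width: 0.946
```

```bash
cat > g.py <<'E'
import sys
from h import *
from scipy.spatial.transform import Rotation as R
# usage g.py x y z toolY_deg -> remaining shift and rotvec
o=sensors.get_obs(); q=R.from_quat(o['ee_rot']); 
yv=q.apply([0,1,0]); zv=q.apply([0,0,1]); ya=np.degrees(np.arctan2(yv[1],yv[0]))
print('pos',(o['position']*1000).round(1),'toolY %.1f'%ya,'tilt',zv[:2].round(4),'grip %.3f'%o['grip_width'],'F',o['ft_force'].round(1),'t',o['clock'])
if len(sys.argv)>4:
    x,y,z,a=map(float,sys.argv[1:5]); 
    a0=(a-ya+180)%360-180; A=np.radians(ya+a0)
    Y=np.array([np.cos(A),np.sin(A),0]);Z=np.array([0,0,-1]);T=np.c_[np.cross(Y,Z),Y,Z]
    print('shift',(np.array([x,y,z])-o['position']).round(4),'rot',(R.from_matrix(T)*q.inv()).as_rotvec().round(3))
E
python3 g.py .4445 .0325 .077 30
```

```text
pos [446.6  33.3  81.3] toolY 31.0 tilt [0.017  0.0113] grip 0.946 F [ 0.1  1.2 -0.9] t 2.875
shift [-0.0021 -0.0008 -0.0043] rot [-0.011  0.017 -0.018]
```

```bash
python3 -m jog '[[[-0.002,-0.001,-0.004],[-0.011,0.017,-0.018],95],[[0,0,0],[0,0,0],95]]'; python3 g.py .4445 .0325 .077 30;  python3 -m jog '[[[0,0,0],[0,0,0],38],[[0,0,0],[0,0,0],30],[[0,0,0],[0,0,0],20]]' 60; python3 g.py .4445 .0325 .077 30
```

```text
clock: 3.12
position: [0.4447, 0.0323, 0.0774]
ee_rot: [0.501, 0.866, -0.0, -0.0]
ft_force: [0.7, -0.1, 0.0]
grip_width: 0.946
pos [444.7  32.3  77.4] toolY 29.9 tilt [-0.0005 -0.0002] grip 0.946 F [ 0.7 -0.1  0. ] t 3.125
shift [-0.0002  0.0002 -0.0004] rot [ 0.    -0.001  0.001]
clock: 3.5
position: [0.4445, 0.0321, 0.0777]
ee_rot: [0.501, 0.866, -0.001, -0.001]
ft_force: [-5.7, -0.4, 8.6]
grip_width: 0.391
pos [444.5  32.1  77.7] toolY 29.9 tilt [-0.0016 -0.0005] grip 0.391 F [-5.7 -0.4  8.6] t 3.5
shift [-0.      0.0004 -0.0007] rot [ 0.    -0.002  0.001]
```

```bash
python3 -m jog '[[[0,0,0],[0,0,0],20],[[0,0,0],[0,0,0],20]]'; python3 g.py .4445 .0325 .077 30
python3 - <<'E'
from h import *
p,d,m=snap('side','s1')
c=p[240:330,330:420][:,:,::-1]
cv2.imwrite('pics/s1c.png',cv2.resize(c,None,fx=6,fy=6,interpolation=cv2.INTER_CUBIC))
E
```

```text
clock: 3.75
position: [0.4445, 0.0321, 0.0779]
ee_rot: [0.501, 0.866, -0.001, -0.001]
ft_force: [0.0, -0.3, 0.2]
grip_width: 0.392
pos [444.5  32.1  77.9] toolY 29.9 tilt [-0.0018 -0.0003] grip 0.392 F [ 0.  -0.3  0.2] t 3.75
shift [ 0.      0.0004 -0.0009] rot [ 0.    -0.002  0.001]
```

View pics/s1c.png

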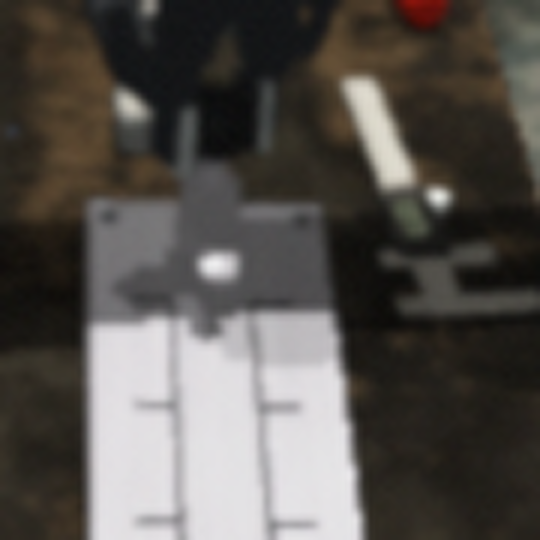

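```bash
python3 -m jog '[[[0,0,0],[0,0,0.1],20],[[0,0,0],[0,0,0.15],20],[[0,0,0],[0,0,0.15],20]]'; python3 g.py .4445 .0321 .0777 105
```

```text
clock: 4.18
position: [0.4445, 0.0321, 0.0778]
ee_rot: [0.314, 0.95, -0.001, -0.001]
ft_force: [-0.8, -0.8, 1.3]
grip_width: 0.391
pos [444.5  32.1  77.8] toolY 53.4 tilt [-0.0015 -0.001 ] grip 0.391 F [-0.8 -0.8  1.3] t 4.175
shift [ 0.     -0.     -0.0001] rot [ 0.002 -0.001  0.9  ]
```

```bash
python3 -m jog '[[[0,0,0],[0,0,0.17],20],[[0,0,0],[0,0,0.17],20],[[0,0,0],[0,0,0.17],20],[[0,0,0],[0,0,0.17],20],[[0,0,0],[0,0,0.17],20]]'; python3 g.py .4445 .0321 .0777 104.5;python3 - <<'E'
from h import *
print(sensors.get_obs()['torque'])
p,d,m=snap('side','s2')
c=p[240:330,330:420][:,:,::-1]
cv2.imwrite('pics/s2c.png',cv2.resize(c,None,fx=6,fy=6,interpolation=cv2.INTER_CUBIC))
E
```

```text
clock: 4.8
position: [0.4445, 0.0321, 0.0778]
ee_rot: [-0.119, 0.993, -0.001, -0.0]
ft_force: [-0.2, -0.7, 1.7]
grip_width: 0.391
pos [444.5  32.1  77.8] toolY 103.7 tilt [-0.0005 -0.0016] grip 0.391 F [-0.2 -0.7  1.7] t 4.8
shift [ 0.      0.     -0.0001] rot [ 0.002 -0.     0.014]
[-0.18596073  0.11843183 -0.24615319]
```

View pics/s2c.png

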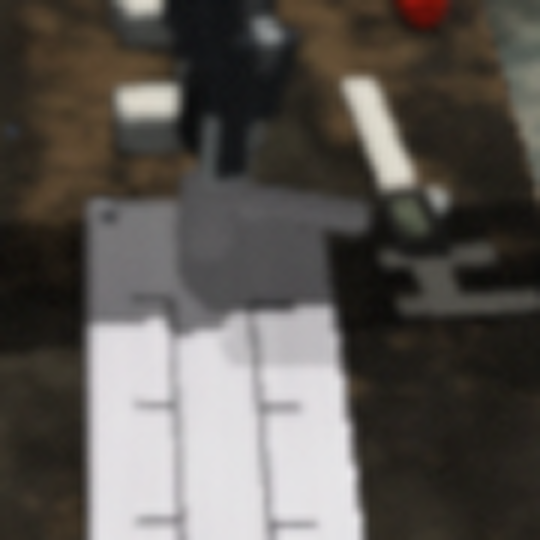

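```bash
python3 -m jog '[[[0,0,0],[0,0,0],80],[[0,0,0],[0,0,0],100],[[0,0,0],[0,0,0],100],[[0,0,0.03],[0,0,0],100],[[0,0,0.04],[0,0,0],100]]'; python3 g.py .445 -.079 .19 91
```

```text
clock: 5.48
position: [0.4426, 0.0317, 0.147]
ee_rot: [-0.118, 0.993, -0.002, -0.003]
ft_force: [1.1, 0.2, -0.0]
grip_width: 0.998
pos [442.6  31.7 147. ] toolY 103.6 tilt [-0.0055 -0.0039] grip 0.998 F [ 1.1  0.2 -0. ] t 5.475
shift [ 0.0024 -0.1107  0.043 ] rot [ 0.003 -0.006 -0.219]
```

```bash
python3 -m jog '[[[0,-0.03,0.043],[0,0,-0.11],100],[[0,-0.055,0],[0,0,-0.11],75],[[0,-0.026,0],[0,0,0],75],[[0,0,0],[0,0,0],75]]'; python3 g.py .445 -.079 .19 91
python3 - <<'E'
from h import *
p,d,m=snap('wrist','w3'); stones(p,d,m)
E
```

```text
clock: 5.98
position: [0.4442, -0.0819, 0.195]
ee_rot: [-0.003, 1.0, -0.001, 0.001]
ft_force: [0.2, 0.9, -0.4]
grip_width: 0.749
pos [444.2 -81.9 195. ] toolY 90.3 tilt [ 0.0011 -0.0012] grip 0.749 F [ 0.2  0.9 -0.4] t 5.975
shift [ 0.0008  0.0029 -0.005 ] rot [0.001 0.001 0.012]
c(319.8 -230.7) ang -80.3 size 92x24 z 20.5 px(106,37) n3970 col [205  65  55]
c(432.8 -287.1) ang 6.9 size 72x32 z 21.7 px(43,202) n3895 col [ 59 123 230]
c(442.2 -185.2) ang 16.1 size 72x31 z 21.7 px(176,214) n4180 col [209 208 203]
c(445.8 -78.4) ang 3.0 size 72x30 z 21.8 px(324,219) n4122 col [114 112 108]
```

View pics/w3.png

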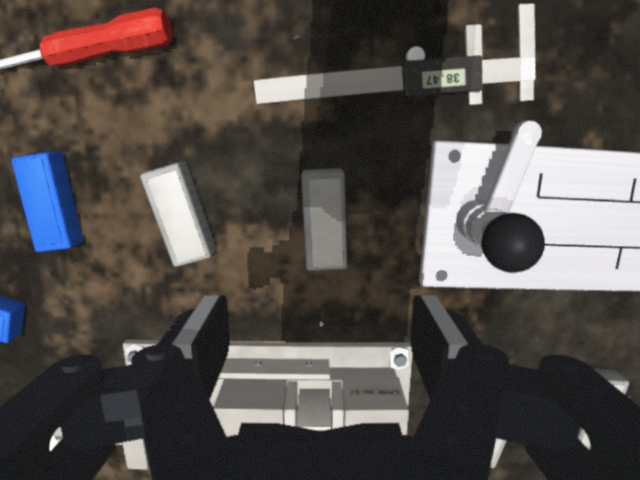

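```bash
python3 -m jog '[[[0.001,0.0035,-0.04],[0,0,0.035],75],[[0,0,-0.05],[0,0,0],75],[[0,0,-0.04],[0,0,0],75],[[0,0,-0.01],[0,0,0],75]]'; python3 g.py .4455 -.0784 .021 92.5
```

```text
clock: 6.52
position: [0.4462, -0.0715, 0.0519]
ee_rot: [-0.024, 1.0, 0.0, 0.002]
ft_force: [-0.2, 0.5, 0.5]
grip_width: 0.748
pos [446.2 -71.5  51.9] toolY 92.8 tilt [0.0032 0.001 ] grip 0.748 F [-0.2  0.5  0.5] t 6.525
shift [-0.0007 -0.0069 -0.0309] rot [-0.001  0.003 -0.005]
```

```bash
python3 -m jog '[[[-0.0007,-0.007,-0.004],[0,0.003,-0.005],75],[[0,0,-0.02],[0,0,0],75]]'; python3 g.py .4455 -.0784 .021 92.5
```

```text
clock: 6.78
position: [0.4475, -0.0779, 0.0296]
ee_rot: [-0.022, 1.0, 0.001, 0.002]
ft_force: [-0.2, 0.1, 0.2]
grip_width: 0.748
pos [447.5 -77.9  29.6] toolY 92.5 tilt [0.0032 0.0017] grip 0.748 F [-0.2  0.1  0.2] t 6.775
shift [-0.002  -0.0005 -0.0086] rot [-0.002  0.003 -0.001]
```

```bash
python3 -m jog '[[[-0.002,-0.0005,-0.0086],[-0.002,0.003,0],75],[[0,0,0],[0,0,0],20],[[0,0,0],[0,0,0],20],[[0,0,0],[0,0,0],20]]' 60; python3 g.py .4455 -.0784 .021 92.5; python3 -m jog '[[[0,0,0.03],[0,0,0],20],[[0,0,0.04],[0,0,0],20]]'; python3 g.py .4455 -.0784 .1 92.5
```

```text
clock: 7.28
position: [0.4473, -0.0787, 0.0236]
ee_rot: [-0.022, 1.0, 0.0, 0.002]
ft_force: [0.2, 1.0, -0.3]
grip_width: 0.331
pos [447.3 -78.7  23.6] toolY 92.5 tilt [0.0034 0.0004] grip 0.331 F [ 0.2  1.  -0.3] t 7.275
shift [-0.0018  0.0003 -0.0026] rot [-0.     0.003 -0.   ]
clock: 7.52
position: [0.4455, -0.0787, 0.0937]
ee_rot: [-0.022, 1.0, -0.0, -0.001]
ft_force: [1.5, 0.3, 0.1]
grip_width: 0.337
pos [445.5 -78.7  93.7] toolY 92.5 tilt [-0.0013 -0.0007] grip 0.337 F [1.5 0.3 0.1] t 7.525
shift [-0.      0.0003  0.0063] rot [ 0.001 -0.001 -0.   ]
```

```bash
python3 -m jog '[[[0,0,0.045],[0,0,-0.17],20],[[0,0,0.04],[0,0,-0.17],20],[[0,0.03,0],[0,0,-0.17],20],[[0,0.03,0],[0,0,-0.17],20],[[0,0.03,0],[0,0,-0.17],20]]';python3 -m jog '[[[0,0.03,0],[0,0,-0.17],20],[[0,0.03,0],[0,0,-0.17],20],[[0,0.03,0],[0,0,-0.17],20],[[0,0.015,0],[0,0,-0.17],20],[[0,0,0],[0,0,-0.1],20]]'; python3 g.py .447 .115 .06 -1.5
python3 - <<'E'
from h import *
p,d,m=snap('wrist','w4')
E
```

```text
clock: 8.15
position: [0.4468, 0.0111, 0.187]
ee_rot: [0.407, 0.913, 0.002, 0.004]
ft_force: [-0.3, -0.6, -1.2]
grip_width: 0.338
clock: 8.78
position: [0.446, 0.1216, 0.1889]
ee_rot: [0.732, 0.681, 0.002, 0.005]
ft_force: [0.7, -1.2, -1.7]
grip_width: 0.334
pos [446.  121.6 188.9] toolY -4.2 tilt [ 0.0089 -0.0049] grip 0.334 F [ 0.7 -1.2 -1.7] t 8.775
shift [ 0.001  -0.0066 -0.1289] rot [0.005 0.009 0.046]
```

View pics/w4.png

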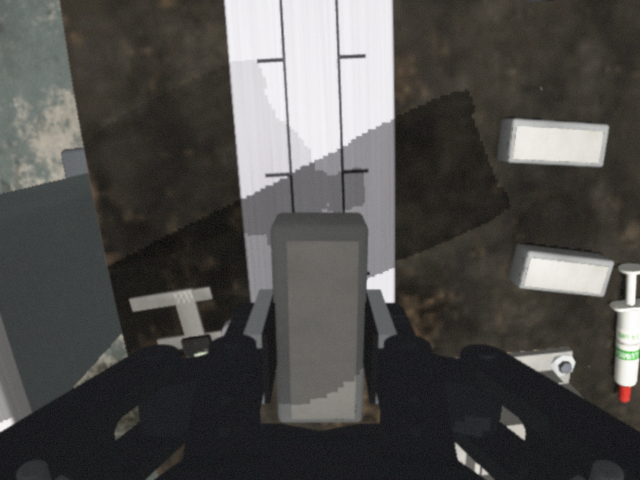

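```bash
python3 - <<'E'
from plate import *
p,d,m=load('w4')
c=p[30:230,220:420][:,:,::-1]
cv2.imwrite('pics/w4c.png',cv2.resize(c,None,fx=3,fy=3,interpolation=cv2.INTER_CUBIC))
P=at_z(m,[(285,60),(292,175),(340,56),(343,171)],.012)
print(P.round(4),fit(P,[(-.018,.038),(-.018,-.038),(.018,.038),(.018,-.038)]))
E
python3 -m jog '[[[0.001,-0.006,-0.03],[0.005,0.009,0.046],20],[[0,0,-0.05],[0,0,0],20],[[0,0,-0.03],[0,0,0],20]]'; python3 g.py .447 .115 .06 -1.5
```

```text
[[0.4326 0.2304 0.012 ]
 [0.4307 0.1539 0.012 ]
 [0.469  0.2303 0.012 ]
 [0.4664 0.1541 0.012 ]] (np.float64(-0.023763590331069704), array([0.44967168, 0.19217802]), array([[-1.94297166e-05, -2.24435439e-04],
       [-1.01365907e-04, -6.89949716e-04],
       [ 4.62057014e-04,  5.66806701e-04],
       [-3.41261390e-04,  3.47578455e-04]]))
clock: 9.2
position: [0.449, 0.1154, 0.0795]
ee_rot: [0.716, 0.698, 0.004, 0.001]
ft_force: [0.0, 1.6, 0.1]
grip_width: 0.331
pos [449.  115.4  79.5] toolY -1.4 tilt [0.0067 0.0039] grip 0.331 F [0.  1.6 0.1] t 9.2
shift [-0.002  -0.0004 -0.0195] rot [-0.004  0.007 -0.001]
```

View pics/w4c.png

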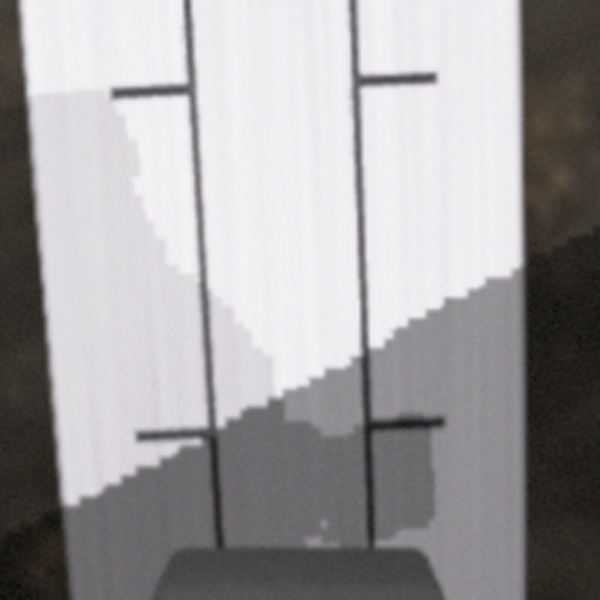

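```bash
python3 -m jog '[[[-0.002,0,-0.02],[-0.004,0.007,0],20],[[0,0,-0.015],[0,0,0],20]]'; python3 g.py .4474 .115 .0365 -1.5
```

```text
clock: 9.45
position: [0.4464, 0.1145, 0.0428]
ee_rot: [0.715, 0.699, -0.001, -0.0]
ft_force: [0.8, 0.2, 0.2]
grip_width: 0.336
pos [446.4 114.5  42.8] toolY -1.3 tilt [-0.0014 -0.001 ] grip 0.336 F [0.8 0.2 0.2] t 9.45
shift [ 0.001   0.0005 -0.0063] rot [ 0.001 -0.001 -0.004]
```

```bash
python3 -m jog '[[[0.001,0.0005,-0.0065],[0.001,-0.001,-0.003],20],[[0,0,0],[0,0,0],20]]'; python3 g.py .4474 .115 .0355 -1.5
```

```text
clock: 9.7
position: [0.4476, 0.1148, 0.0359]
ee_rot: [0.716, 0.698, -0.0, -0.0]
ft_force: [0.2, 0.2, -0.3]
grip_width: 0.334
pos [447.6 114.8  35.9] toolY -1.4 tilt [-0.0005 -0.0002] grip 0.334 F [ 0.2  0.2 -0.3] t 9.7
shift [-0.0002  0.0002 -0.0004] rot [ 0.    -0.    -0.001]
```

```bash
python3 -m jog '[[[0,0,-0.0005],[0,0,0],50],[[0,0,0],[0,0,0],75],[[0,0,0.02],[0,0,0],75],[[0,0,0.05],[0,0,0],75],[[0,0,0.05],[0,0,0],75]]'; python3 g.py .442 -.185 .19 106
python3 - <<'E'
from h import *
p,d,m=snap('wrist','w5'); stones(p,d,m,.025,.04)
E
```

```text
clock: 10.32
position: [0.4469, 0.1144, 0.1582]
ee_rot: [0.716, 0.698, -0.001, -0.0]
ft_force: [-0.2, 1.3, 0.7]
grip_width: 0.752
pos [446.9 114.4 158.2] toolY -1.4 tilt [-0.0021 -0.0015] grip 0.752 F [-0.2  1.3  0.7] t 10.325
shift [-0.0049 -0.2994  0.0318] rot [ 0.003 -0.     1.875]
c(447.6 116.0) ang 89.3 size 73x30 z 33.7 px(321,231) n5754 col [109 108 104]
```

View pics/w5.png

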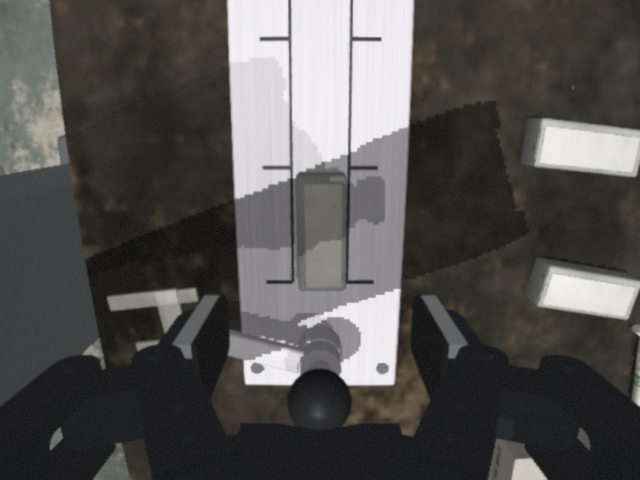

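```bash
python3 -m jog '[[[0,-0.03,0.03],[0,0,0.175],75],[[0,-0.03,0],[0,0,0.175],75],[[0,-0.03,0],[0,0,0.175],75],[[0,-0.03,0],[0,0,0.175],75],[[0,-0.03,0],[0,0,0.175],75]]';python3 -m jog '[[[0,-0.03,0],[0,0,0.175],75],[[0,-0.03,0],[0,0,0.175],75],[[0,-0.03,0],[0,0,0.175],75],[[0,-0.03,0],[0,0,0.175],75],[[0,-0.02,0],[0,0,0.175],75]]';  python3 -m jog '[[[0,0,0],[0,0,0.1],75]]'; python3 g.py .442 -.185 .19 106;python3 - <<'E'
from h import *
p,d,m=snap('wrist','w6'); stones(p,d,m)
E
```

```text
clock: 11.0
position: [0.4514, -0.0366, 0.2007]
ee_rot: [0.338, 0.941, 0.008, 0.002]
ft_force: [-0.5, -0.0, 0.9]
grip_width: 0.752
clock: 11.62
position: [0.4516, -0.1823, 0.2033]
ee_rot: [-0.107, 0.994, 0.01, 0.001]
ft_force: [0.7, -0.3, 0.6]
grip_width: 0.752
clock: 11.75
position: [0.4514, -0.1841, 0.2038]
ee_rot: [-0.157, 0.988, 0.009, 0.001]
ft_force: [-0.3, 0.2, 0.2]
grip_width: 0.75
pos [ 451.4 -184.1  203.8] toolY 108.1 tilt [-0.0018  0.0186] grip 0.750 F [-0.3  0.2  0.2] t 11.75
shift [-0.0094 -0.0009 -0.0138] rot [-0.019 -0.001 -0.037]
c(319.2 -231.2) ang -82.0 size 92x24 z 20.8 px(318,15) n3666 col [231  80  68]
c(432.9 -287.2) ang 6.5 size 72x31 z 21.7 px(185,146) n4375 col [ 77 155 248]
c(442.4 -185.6) ang 16.0 size 72x30 z 21.8 px(316,202) n3979 col [183 181 176]
c(524.3 -368.5) ang 72.1 size 73x31 z 21.8 px(56,232) n3683 col [ 68 142 241]
c(620.4 67.8) ang -10.7 size 50x31 z 22.1 px(513,465) n1040 col [202 201 197]
```

View pics/w6.png

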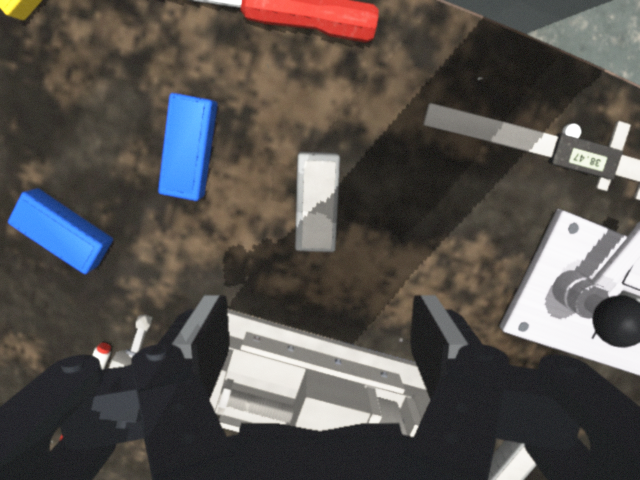

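```bash
python3 -m jog '[[[-0.009,-0.0015,-0.03],[-0.019,0,-0.036],75],[[0,0,-0.05],[0,0,0],75],[[0,0,-0.05],[0,0,0],75],[[0,0,0],[0,0,0],75]]'; python3 g.py .4424 -.1856 .022 106
```

```text
clock: 12.3
position: [0.4438, -0.1842, 0.073]
ee_rot: [-0.139, 0.99, -0.0, 0.002]
ft_force: [0.5, -0.2, 0.5]
grip_width: 0.753
pos [ 443.8 -184.2   73. ] toolY 106.0 tilt [ 0.0044 -0.0001] grip 0.753 F [ 0.5 -0.2  0.5] t 12.3
shift [-0.0014 -0.0014 -0.051 ] rot [0.    0.004 0.001]
```

```bash
python3 g.py .4424 -.1856 .022 106 | tail -1
```

```text
shift [-0.0014 -0.0014 -0.051 ] rot [0.    0.004 0.001]
```

```bash
python3 -m jog '[[[-0.002,-0.0015,-0.03],[0,0.004,0],75],[[0,0,-0.015],[0,0,0],75],[[0,0,0],[0,0,0],75]]'; python3 g.py .4424 -.1856 .022 106
```

```text
clock: 12.68
position: [0.4458, -0.186, 0.0324]
ee_rot: [-0.138, 0.99, -0.001, 0.004]
ft_force: [0.0, 0.8, 0.5]
grip_width: 0.75
pos [ 445.8 -186.    32.4] toolY 105.9 tilt [ 0.0074 -0.0002] grip 0.750 F [0.  0.8 0.5] t 12.675
shift [-0.0034  0.0004 -0.0104] rot [0.    0.007 0.002]
```

```bash
python3 -m jog '[[[-0.0034,0,-0.0104],[0,0.007,0],75],[[0,0,0],[0,0,0],20],[[0,0,0],[0,0,0],20],[[0,0,0],[0,0,0],20]]' 60; python3 g.py .4424 -.1856 .022 106; python3 -m jog '[[[0,0,0.03],[0,0,0],20],[[0,0,0.05],[0,0,0],20],[[0,0,0.05],[0,0,0],20]]'; python3 g.py .450 .1923 .19 -1.4
```

```text
clock: 13.18
position: [0.4446, -0.1863, 0.0247]
ee_rot: [-0.138, 0.99, -0.0, 0.002]
ft_force: [0.7, 0.7, -0.2]
grip_width: 0.333
pos [ 444.6 -186.3   24.7] toolY 105.9 tilt [ 0.0049 -0.0001] grip 0.333 F [ 0.7  0.7 -0.2] t 13.175
shift [-0.0022  0.0007 -0.0027] rot [0.    0.005 0.002]
clock: 13.55
position: [0.4416, -0.1858, 0.1551]
ee_rot: [-0.138, 0.99, -0.0, -0.001]
ft_force: [0.8, 0.9, -0.7]
grip_width: 0.332
pos [ 441.6 -185.8  155.1] toolY 105.8 tilt [-0.0029 -0.0006] grip 0.332 F [ 0.8  0.9 -0.7] t 13.55
shift [0.0084 0.3781 0.0349] rot [-0.002 -0.003 -1.872]
```

```bash
python3 -m jog '[[[0,0.03,0.03],[0,0,-0.175],20],[[0,0.04,0.005],[0,0,-0.175],20],[[0,0.04,0],[0,0,-0.175],20],[[0,0.04,0],[0,0,-0.175],20],[[0,0.04,0],[0,0,-0.175],20]]';python3 -m jog '[[[0,0.04,0],[0,0,-0.175],20],[[0,0.04,0],[0,0,-0.175],20],[[0,0.04,0],[0,0,-0.175],20],[[0,0.04,0],[0,0,-0.175],20],[[0,0.02,0],[0,0,-0.175],20]]';python3 g.py .4494 .190 .19 -1.4
```

```text
clock: 14.18
position: [0.4427, -0.0007, 0.1939]
ee_rot: [0.295, 0.956, 0.001, 0.003]
ft_force: [0.5, -0.3, -0.7]
grip_width: 0.336
clock: 14.8
position: [0.4412, 0.1862, 0.1943]
ee_rot: [0.682, 0.731, -0.0, 0.003]
ft_force: [-0.2, -0.7, -1.3]
grip_width: 0.336
pos [441.2 186.2 194.3] toolY 3.9 tilt [ 0.0042 -0.0047] grip 0.336 F [-0.2 -0.7 -1.3] t 14.8
shift [ 0.0082  0.0038 -0.0043] rot [ 0.005  0.004 -0.093]
```

```bash
python3 -m jog '[[[0.008,0.001,-0.03],[0.005,0.004,-0.093],20],[[0,0,-0.05],[0,0,0],20],[[0,0,-0.05],[0,0,0],20],[[0,0,0],[0,0,0],20]]'; python3 g.py .4494 .190 .037 -1.4
```

```text
clock: 15.3
position: [0.4492, 0.1895, 0.0621]
ee_rot: [0.717, 0.698, 0.001, 0.0]
ft_force: [0.3, -0.3, -0.6]
grip_width: 0.335
pos [449.2 189.5  62.1] toolY -1.5 tilt [0.0019 0.0011] grip 0.335 F [ 0.3 -0.3 -0.6] t 15.3
shift [ 0.0002  0.0005 -0.0251] rot [-0.001  0.002  0.003]
```

```bash
python3 -m jog '[[[0,0.0005,-0.015],[0,0.002,0],20],[[0,0,-0.006],[0,0,0],20],[[0,0,0],[0,0,0],20]]'; python3 g.py .4494 .190 .037 -1.4
```

```text
clock: 15.68
position: [0.4516, 0.1913, 0.044]
ee_rot: [0.717, 0.697, 0.003, -0.0]
ft_force: [0.1, 0.3, -0.9]
grip_width: 0.335
pos [451.6 191.3  44. ] toolY -1.6 tilt [0.0044 0.0043] grip 0.335 F [ 0.1  0.3 -0.9] t 15.675
shift [-0.0022 -0.0013 -0.007 ] rot [-0.004  0.004  0.003]
```

```bash
python3 -m jog '[[[-0.0022,-0.0013,-0.0070],[-0.004,0.004,0.003],20],[[0,0,0],[0,0,0],20]]'; python3 g.py .4494 .190 .0365 -1.4
```

```text
clock: 15.92
position: [0.45, 0.1903, 0.0378]
ee_rot: [0.716, 0.699, 0.001, 0.0]
ft_force: [0.1, 0.1, -1.5]
grip_width: 0.329
pos [450.  190.3  37.8] toolY -1.4 tilt [0.0019 0.0014] grip 0.329 F [ 0.1  0.1 -1.5] t 15.925
shift [-0.0006 -0.0003 -0.0013] rot [-0.001  0.002 -0.   ]
```

```bash
python3 -m jog '[[[-0.0006,-0.0003,-0.0015],[-0.001,0.002,0],20],[[0,0,0],[0,0,0],20]]';python3 -m jog '[[[0,0,0],[0,0,0],50],[[0,0,0],[0,0,0],75],[[0,0,0.03],[0,0,0],75],[[0,0,0.05],[0,0,0],75],[[0,0,0.05],[0,0,0],75]]'; python3 g.py .6167 .1645 .19 84
python3 - <<'E'
from h import *
p,d,m=snap('wrist','w7'); stones(p,d,m,.025,.04); stones(p,d,m)
E
```

```text
clock: 16.18
position: [0.4496, 0.1902, 0.0367]
ee_rot: [0.716, 0.699, 0.0, -0.0]
ft_force: [0.2, -0.6, -1.3]
grip_width: 0.335
clock: 16.8
position: [0.4473, 0.1888, 0.1669]
ee_rot: [0.716, 0.699, -0.003, -0.001]
ft_force: [1.0, 0.9, 0.0]
grip_width: 0.749
pos [447.3 188.8 166.9] toolY -1.4 tilt [-0.0054 -0.0037] grip 0.749 F [1.  0.9 0. ] t 16.8
shift [ 0.1694 -0.0243  0.0231] rot [ 0.007 -0.002  1.49 ]
c(449.5 192.7) ang 88.6 size 72x30 z 33.7 px(324,224) n5459 col [106 105 101]
c(447.8 116.4) ang 89.1 size 72x30 z 33.6 px(324,334) n4475 col [152 150 145]
c(615.2 311.0) ang 6.7 size 68x30 z 22.0 px(588,30) n5198 col [190 187 181]
c(616.4 165.3) ang -6.0 size 73x31 z 21.9 px(567,256) n4369 col [193 191 185]
```

View pics/w7.png

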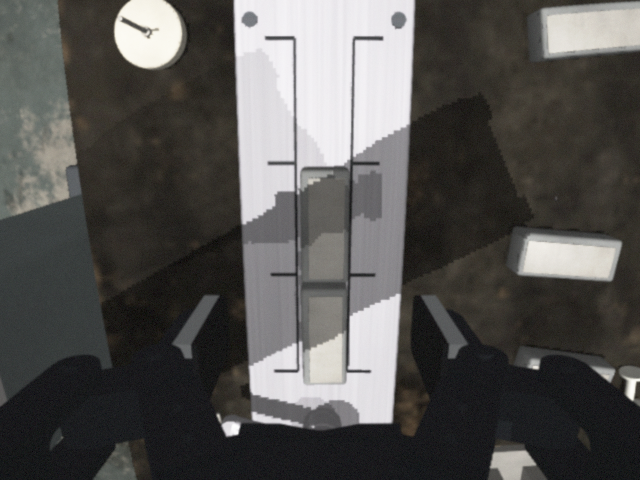

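```bash
python3 -m jog '[[[0.01,0,0.03],[0,0,0.175],75],[[0.02,0,0],[0,0,0.175],75],[[0.02,0,0],[0,0,0.175],75],[[0.02,0,0],[0,0,0.175],75],[[0.02,-0.005,0],[0,0,0.175],75]]';python3 -m jog '[[[0.02,-0.005,0],[0,0,0.175],75],[[0.02,-0.005,0],[0,0,0.175],75],[[0.02,-0.005,0],[0,0,0.175],75],[[0.01,-0.003,0],[0,0,0.09],75]]'; python3 g.py .6167 .1650 .19 84
python3 - <<'E'
from h import *
p,d,m=snap('wrist','w8'); stones(p,d,m)
E
```

```text
clock: 17.48
position: [0.5426, 0.1866, 0.2069]
ee_rot: [0.339, 0.941, 0.004, -0.0]
ft_force: [0.2, 0.5, -0.0]
grip_width: 0.748
clock: 17.98
position: [0.6154, 0.1678, 0.2053]
ee_rot: [0.027, 1.0, 0.004, -0.002]
ft_force: [-0.4, -0.5, 0.1]
grip_width: 0.75
pos [615.4 167.8 205.3] toolY 86.9 tilt [-0.0036  0.0074] grip 0.750 F [-0.4 -0.5  0.1] t 17.975
shift [ 0.0013 -0.0028 -0.0153] rot [-0.008 -0.003 -0.051]
c(618.6 311.0) ang 6.8 size 72x31 z 21.9 px(507,210) n3779 col [208 207 202]
c(616.5 164.8) ang -5.7 size 72x30 z 21.8 px(313,217) n3869 col [117 115 111]
c(630.2 67.6) ang -11.0 size 72x30 z 21.8 px(186,242) n3738 col [212 211 206]
c(700.6 -3.8) ang -81.9 size 76x22 z 18.3 px(116,327) n1446 col [238 245 234]
```

View pics/w8.png

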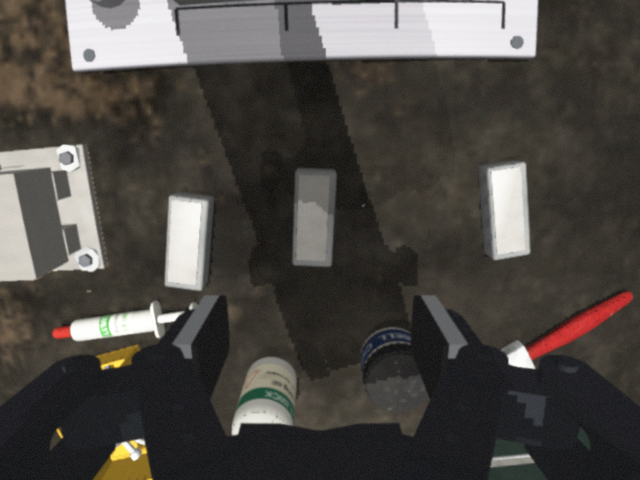

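```bash
python3 -m jog '[[[0.001,-0.003,-0.03],[-0.008,-0.003,-0.051],75],[[0,0,-0.05],[0,0,0],75],[[0,0,-0.05],[0,0,0],75],[[0,0,0],[0,0,0],75]]'; python3 g.py .6165 .1648 .022 84
```

```text
clock: 18.52
position: [0.6167, 0.1642, 0.0723]
ee_rot: [0.055, 0.998, -0.0, 0.001]
ft_force: [-0.5, 0.6, 1.4]
grip_width: 0.751
pos [616.7 164.2  72.3] toolY 83.7 tilt [ 0.0017 -0.0003] grip 0.751 F [-0.5  0.6  1.4] t 18.525
shift [-0.0002  0.0006 -0.0503] rot [0.    0.002 0.005]
```

```bash
python3 -m jog '[[[-0.001,0,-0.03],[0,0.002,0],75],[[-0.001,0,-0.013],[0,0,0],75],[[0,0,0],[0,0,0],75]]'; python3 g.py .6165 .1648 .022 84
```

```text
clock: 18.9
position: [0.6178, 0.1656, 0.0347]
ee_rot: [0.056, 0.998, 0.001, 0.003]
ft_force: [-0.6, 0.0, 0.5]
grip_width: 0.754
pos [617.8 165.6  34.7] toolY 83.6 tilt [0.0065 0.0023] grip 0.754 F [-0.6  0.   0.5] t 18.9
shift [-0.0013 -0.0008 -0.0127] rot [-0.002  0.007  0.007]
```

```bash
python3 -m jog '[[[-0.0013,-0.0008,-0.0127],[-0.002,0.007,0.007],75],[[-0.001,0,-0.002],[0,0,0],20],[[0,0,0],[0,0,0],20],[[0,0,0],[0,0,0],20]]' 60; python3 g.py .6165 .1648 .022 84; python3 -m jog '[[[0,0,0.03],[0,0,0],20],[[0,0,0.05],[0,0,0],20],[[0,0,0.05],[0,0,0],20]]'; python3 g.py .4513 .2683 .19 -1.4
```

```text
clock: 19.4
position: [0.6175, 0.1654, 0.023]
ee_rot: [0.052, 0.999, 0.001, 0.002]
ft_force: [-0.4, 0.0, -2.3]
grip_width: 0.333
pos [617.5 165.4  23. ] toolY 84.0 tilt [0.0039 0.002 ] grip 0.333 F [-0.4  0.  -2.3] t 19.4
shift [-0.001  -0.0006 -0.001 ] rot [-0.002  0.004  0.   ]
clock: 19.77
position: [0.614, 0.1644, 0.1516]
ee_rot: [0.052, 0.999, -0.001, -0.002]
ft_force: [-0.2, -0.3, -1.0]
grip_width: 0.335
pos [614.  164.4 151.6] toolY 84.0 tilt [-0.005  -0.0015] grip 0.335 F [-0.2 -0.3 -1. ] t 19.775
shift [-0.1627  0.1039  0.0384] rot [-0.003 -0.005 -1.49 ]
```

```bash
python3 -m jog '[[[-0.015,0.01,0.03],[0,0,-0.175],20],[[-0.018,0.012,0],[0,0,-0.175],20],[[-0.018,0.012,0],[0,0,-0.175],20],[[-0.018,0.012,0],[0,0,-0.175],20],[[-0.018,0.012,0],[0,0,-0.175],20]]';python3 -m jog '[[[-0.018,0.012,0],[0,0,-0.175],20],[[-0.018,0.012,0],[0,0,-0.175],20],[[-0.018,0.012,0],[0,0,-0.175],20],[[-0.018,0.01,0],[0,0,-0.06],20],[[0,0,0],[0,0,0],20]]'; python3 g.py .4513 .2672 .19 -1.4
```

```text
clock: 20.4
position: [0.5272, 0.2222, 0.188]
ee_rot: [0.484, 0.875, 0.002, 0.001]
ft_force: [-0.2, -0.3, -1.5]
grip_width: 0.336
clock: 21.02
position: [0.451, 0.2703, 0.1881]
ee_rot: [0.723, 0.691, 0.001, 0.001]
ft_force: [-0.2, -0.3, -1.4]
grip_width: 0.335
pos [451.  270.3 188.1] toolY -2.5 tilt [0.0028 0.    ] grip 0.335 F [-0.2 -0.3 -1.4] t 21.025
shift [ 0.0003 -0.0031  0.0019] rot [-0.     0.003  0.02 ]
```

```bash
python3 -m jog '[[[0,-0.003,-0.03],[0,0.003,0.02],20],[[0,0,-0.05],[0,0,0],20],[[0,0,-0.045],[0,0,0],20],[[0,0,0],[0,0,0],20]]'; python3 g.py .4513 .2672 .035 -1.4
```

```text
clock: 21.52
position: [0.4541, 0.2653, 0.0617]
ee_rot: [0.714, 0.7, 0.002, 0.001]
ft_force: [-0.1, -1.1, -0.6]
grip_width: 0.337
pos [454.1 265.3  61.7] toolY -1.2 tilt [0.0037 0.0016] grip 0.337 F [-0.1 -1.1 -0.6] t 21.525
shift [-0.0028  0.0019 -0.0267] rot [-0.002  0.004 -0.004]
```

```bash
python3 -m jog '[[[-0.003,0.002,-0.016],[-0.002,0.004,-0.004],20],[[-0.001,0,-0.005],[0,0,0],20],[[0,0,0],[0,0,0],20]]'; python3 g.py .4513 .2672 .035 -1.4
```

```text
clock: 21.9
position: [0.4526, 0.2684, 0.0432]
ee_rot: [0.716, 0.698, 0.002, 0.0]
ft_force: [-0.3, -0.4, -0.8]
grip_width: 0.333
pos [452.6 268.4  43.2] toolY -1.4 tilt [0.0037 0.0027] grip 0.333 F [-0.3 -0.4 -0.8] t 21.9
shift [-0.0013 -0.0012 -0.0082] rot [-0.003  0.004  0.   ]
```

```bash
python3 -m jog '[[[-0.0013,-0.0012,-0.0082],[-0.003,0.004,0],20],[[-0.0005,-0.0005,-0.001],[0,0,0],20],[[0,0,0],[0,0,0],20]]'; python3 g.py .4513 .2672 .035 -1.4
```

```text
clock: 22.28
position: [0.4516, 0.2673, 0.035]
ee_rot: [0.716, 0.698, 0.001, -0.0]
ft_force: [-0.0, 0.0, -1.8]
grip_width: 0.335
pos [451.6 267.3  35. ] toolY -1.4 tilt [0.0014 0.0014] grip 0.335 F [-0.   0.  -1.8] t 22.275
shift [-0.0003 -0.0001  0.    ] rot [-0.001  0.001 -0.   ]
```

```bash
python3 -m jog '[[[0,0,0],[0,0,0],50],[[0,0,0],[0,0,0],75],[[0,0,0.03],[0,0,0],75],[[0,0,0.05],[0,0,0],75],[[0,0,0.05],[0,0,0],75]]'
python3 - <<'E'
from h import *
p,d,m=snap('wrist','w9'); stones(p,d,m,.025,.04); stones(p,d,m)
E
python3 g.py .6186 .311 .19 96.8
```

```text
clock: 22.9
position: [0.4496, 0.2658, 0.1655]
ee_rot: [0.716, 0.698, -0.002, 0.0]
ft_force: [1.1, 1.0, 0.6]
grip_width: 0.748
c(451.5 268.3) ang 88.6 size 72x30 z 33.7 px(323,227) n5486 col [117 115 111]
c(618.3 311.6) ang 6.5 size 73x31 z 22.0 px(579,154) n5053 col [201 200 194]
pos [452.3 267.2 172.2] toolY -1.4 tilt [0.0032 0.0024] grip 0.753 F [3.6 2.6 5.5] t 22.95
shift [0.1663 0.0438 0.0178] rot [-0.005  0.     1.714]
```

```bash
python3 -m jog '[[[0.01,0.004,0.02],[0,0,0.175],75],[[0.017,0.004,0],[0,0,0.175],75],[[0.017,0.004,0],[0,0,0.175],75],[[0.017,0.004,0],[0,0,0.175],75],[[0.017,0.004,0],[0,0,0.175],75]]';python3 -m jog '[[[0.018,0.004,0],[0,0,0.175],75],[[0.018,0.004,0],[0,0,0.175],75],[[0.018,0.004,0],[0,0,0.175],75],[[0.018,0.005,0],[0,0,0.175],75],[[0.005,0,0],[0,0,0.08],75]]'; python3 g.py .6186 .311 .19 96.8
python3 - <<'E'
from h import *
p,d,m=snap('wrist','w10'); stones(p,d,m)
E
```

```text
clock: 23.58
position: [0.5327, 0.2891, 0.1958]
ee_rot: [0.339, 0.941, 0.005, -0.001]
ft_force: [-0.3, -0.4, 0.4]
grip_width: 0.75
clock: 24.2
position: [0.6129, 0.3067, 0.1942]
ee_rot: [-0.058, 0.998, 0.004, -0.003]
ft_force: [-0.5, -0.2, 1.3]
grip_width: 0.749
pos [612.9 306.7 194.2] toolY 96.6 tilt [-0.0073  0.0083] grip 0.749 F [-0.5 -0.2  1.3] t 24.2
shift [ 0.0057  0.0043 -0.0042] rot [-0.008 -0.007  0.003]
c(631.2 79.3) ang -1.6 size 73x18 z 21.3 px(9,205) n1684 col [204 204 203]
c(618.6 311.6) ang 6.2 size 72x30 z 21.8 px(322,227) n4091 col [157 155 150]
```

View pics/w10.png

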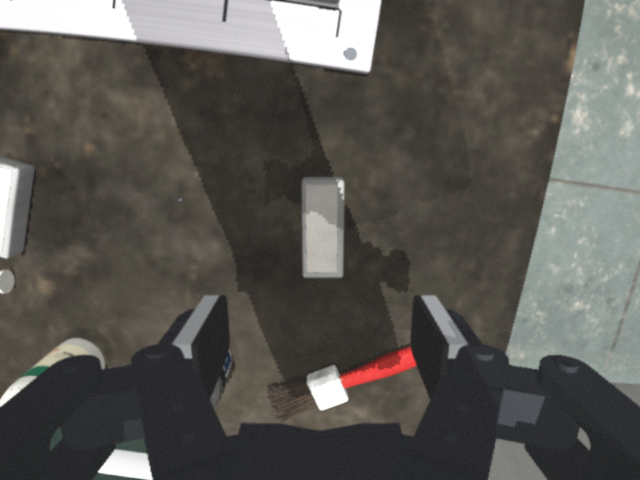

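```bash
python3 -m jog '[[[0.005,0.005,-0.03],[-0.008,-0.007,0],75],[[0,0,-0.05],[0,0,0],75],[[-0.001,0,-0.045],[0,0,0],75],[[0,0,0],[0,0,0],75]]'; python3 g.py .6186 .3115 .022 96.3
python3 - <<'E'
from h import *
p,d,m=load('top0');print(at_z(m,[(205,173)],.046))
E
```

```text
clock: 24.75
position: [0.6171, 0.3113, 0.0665]
ee_rot: [-0.056, 0.998, 0.0, 0.001]
ft_force: [-0.2, -0.3, 0.4]
grip_width: 0.755
pos [617.1 311.3  66.5] toolY 96.4 tilt [0.0016 0.001 ] grip 0.755 F [-0.2 -0.3  0.4] t 24.75
shift [ 0.0015  0.0002 -0.0445] rot [-0.001  0.002 -0.002]
[[0.74637898 0.21790514 0.046     ]]
```

```bash
python3 -m jog '[[[0,0,-0.026],[0,0.002,0],75],[[-0.001,0,-0.012],[0,0,0],75],[[0,0,0],[0,0,0],75]]'; python3 g.py .6186 .3115 .022 96.3
```

```text
clock: 25.12
position: [0.6189, 0.3128, 0.034]
ee_rot: [-0.055, 0.998, 0.002, 0.003]
ft_force: [0.5, 0.2, 0.2]
grip_width: 0.748
pos [618.9 312.8  34. ] toolY 96.3 tilt [0.006  0.0046] grip 0.748 F [0.5 0.2 0.2] t 25.125
shift [-0.0003 -0.0013 -0.012 ] rot [-0.005  0.006 -0.   ]
```

```bash
python3 -m jog '[[[-0.0005,-0.0013,-0.012],[-0.005,0.006,0],75],[[-0.001,-0.0005,-0.002],[0,0,0],20],[[0,0,0],[0,0,0],20],[[0,0,0],[0,0,0],20]]' 60; python3 g.py .6186 .3115 .022 96.3; python3 -m jog '[[[0,0,0.03],[0,0,0],20],[[0,0,0.05],[0,0,0],20],[[0,0,0.05],[0,0,0],20]]'; python3 g.py .4503 .2302 .19 -1.4
```

```text
clock: 25.62
position: [0.6191, 0.3117, 0.023]
ee_rot: [-0.055, 0.998, 0.001, 0.002]
ft_force: [-0.2, 0.0, -1.8]
grip_width: 0.336
pos [619.1 311.7  23. ] toolY 96.3 tilt [0.0037 0.0017] grip 0.336 F [-0.2  0.  -1.8] t 25.625
shift [-0.0005 -0.0002 -0.001 ] rot [-0.002  0.004  0.   ]
clock: 26.0
position: [0.6158, 0.31, 0.1508]
ee_rot: [-0.055, 0.998, -0.002, -0.003]
ft_force: [0.6, 1.2, -1.5]
grip_width: 0.334
pos [615.8 310.  150.8] toolY 96.3 tilt [-0.005  -0.0036] grip 0.334 F [ 0.6  1.2 -1.5] t 26.0
shift [-0.1655 -0.0798  0.0392] rot [-0.002 -0.007 -1.705]
```

```bash
python3 -m jog '[[[-0.014,-0.006,0.03],[0,0,-0.175],20],[[-0.017,-0.008,0],[0,0,-0.175],20],[[-0.017,-0.008,0],[0,0,-0.175],20],[[-0.017,-0.008,0],[0,0,-0.175],20],[[-0.017,-0.008,0],[0,0,-0.175],20]]';python3 -m jog '[[[-0.017,-0.008,0],[0,0,-0.175],20],[[-0.017,-0.008,0],[0,0,-0.175],20],[[-0.017,-0.008,0],[0,0,-0.175],20],[[-0.017,-0.01,0],[0,0,-0.175],20],[[-0.01,-0.006,0],[0,0,-0.1],20]]'; python3 g.py .4503 .2297 .19 -1.4
```

```text
clock: 26.62
position: [0.5337, 0.2718, 0.1873]
ee_rot: [0.386, 0.922, 0.002, 0.001]
ft_force: [-1.3, -0.6, -0.7]
grip_width: 0.342
clock: 27.25
position: [0.452, 0.2299, 0.1874]
ee_rot: [0.725, 0.689, 0.001, 0.001]
ft_force: [-0.0, 0.4, -1.2]
grip_width: 0.332
pos [452.  229.9 187.4] toolY -2.9 tilt [0.0027 0.0007] grip 0.332 F [-0.   0.4 -1.2] t 27.25
shift [-0.0017 -0.0002  0.0026] rot [-0.001  0.003  0.026]
```

```bash
python3 -m jog '[[[-0.002,0,-0.03],[-0.001,0.003,0.026],20],[[-0.001,0,-0.05],[0,0,0],20],[[0,0,-0.025],[0,0,0],20],[[0,0,0],[0,0,0],20]]'; python3 g.py .4503 .2297 .0565 -1.4
```

```text
clock: 27.75
position: [0.4481, 0.2299, 0.0813]
ee_rot: [0.716, 0.698, 0.002, -0.001]
ft_force: [-0.7, -0.2, -1.4]
grip_width: 0.337
pos [448.1 229.9  81.3] toolY -1.4 tilt [0.0014 0.003 ] grip 0.337 F [-0.7 -0.2 -1.4] t 27.75
shift [ 0.0022 -0.0002 -0.0248] rot [-0.003  0.001  0.001]
```

```bash
python3 -m jog '[[[0.001,-0.001,-0.015],[-0.003,0.001,0],20],[[-0.001,-0.001,-0.004],[0,0,0],20],[[0,0,0],[0,0,0],20]]'; python3 g.py .4503 .2297 .0565 -1.4
```

```text
clock: 28.12
position: [0.4494, 0.2285, 0.0635]
ee_rot: [0.716, 0.698, 0.002, 0.0]
ft_force: [-0.3, 0.5, -0.2]
grip_width: 0.333
pos [449.4 228.5  63.5] toolY -1.4 tilt [0.0028 0.002 ] grip 0.333 F [-0.3  0.5 -0.2] t 28.125
shift [ 0.0009  0.0012 -0.007 ] rot [-0.002  0.003  0.001]
```

```bash
python3 -m jog '[[[0.0009,0.001,-0.0065],[-0.002,0.003,0],20],[[0,0,-0.001],[0,0,0],20],[[0,0,0],[0,0,0],20]]'; python3 g.py .4503 .2297 .056 -1.4
```

```text
clock: 28.5
position: [0.451, 0.2301, 0.0564]
ee_rot: [0.716, 0.698, 0.001, -0.0]
ft_force: [-0.3, 0.1, -1.9]
grip_width: 0.331
pos [451.  230.1  56.4] toolY -1.4 tilt [0.0009 0.001 ] grip 0.331 F [-0.3  0.1 -1.9] t 28.5
shift [-0.0007 -0.0004 -0.0004] rot [-0.001  0.001  0.001]
```

```bash
python3 -m jog '[[[-0.0005,-0.0003,-0.0005],[0,0,0],20],[[0,0,0],[0,0,0],50],[[0,0,0],[0,0,0],75],[[0,0,0.03],[0,0,0],75],[[0,0,0.05],[0,0,0],75]]'; python3 -m jog '[[[0,0,0.03],[0,0,0],75],[[0,0,0],[0,0,0],75]]';python3 - <<'E'
from h import *
p,d,m=snap('wrist','w11'); print('2nd');stones(p,d,m,.046,.06); print(1);stones(p,d,m,.028,.04,amin=1000)
E
python3 g.py .6302 .0676 .19 79
```

```text
clock: 29.12
position: [0.4488, 0.2287, 0.1352]
ee_rot: [0.716, 0.698, -0.002, -0.0]
ft_force: [0.6, 1.4, 1.0]
grip_width: 0.75
clock: 29.38
position: [0.4505, 0.2296, 0.1698]
ee_rot: [0.716, 0.698, 0.001, 0.0]
ft_force: [-0.4, 0.7, 0.2]
grip_width: 0.753
2nd
c(450.3 230.3) ang 88.8 size 73x30 z 54.7 px(319,237) n6160 col [110 109 105]
1
c(447.5 117.0) ang 89.1 size 71x30 z 33.6 px(319,385) n3702 col [199 197 192]
pos [449.9 229.3 168.5] toolY -1.5 tilt [0.0003 0.0002] grip 0.750 F [ 0.6 -0.8 -0.2] t 29.425
shift [ 0.1803 -0.1617  0.0215] rot [-0.     0.     1.404]
```

View pics/w11.png

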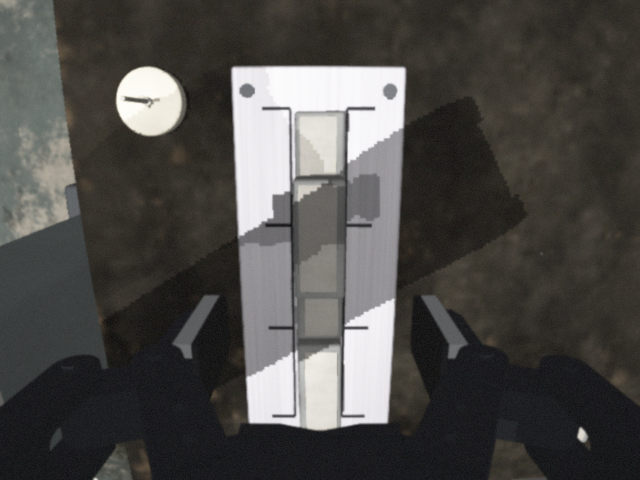

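```bash
python3 -m jog '[[[0.015,-0.012,0.025],[0,0,0.175],75],[[0.02,-0.018,0],[0,0,0.175],75],[[0.02,-0.018,0],[0,0,0.175],75],[[0.02,-0.018,0],[0,0,0.175],75],[[0.02,-0.018,0],[0,0,0.175],75]]';python3 -m jog '[[[0.02,-0.018,0],[0,0,0.175],75],[[0.02,-0.018,0],[0,0,0.175],75],[[0.02,-0.018,0],[0,0,0.17],75],[[0.012,-0.014,0],[0,0,0.05],75],[[0,0,0],[0,0,0],75]]'; python3 g.py .6302 .0676 .19 79
python3 - <<'E'
from h import *
p,d,m=snap('wrist','w12'); stones(p,d,m)
E
```

```text
clock: 30.05
position: [0.5436, 0.1441, 0.1878]
ee_rot: [0.338, 0.941, -0.004, -0.002]
ft_force: [-0.7, 0.8, 0.6]
grip_width: 0.748
clock: 30.68
position: [0.6158, 0.071, 0.1792]
ee_rot: [0.051, 0.999, -0.007, -0.005]
ft_force: [0.1, 0.7, 0.7]
grip_width: 0.752
pos [615.8  71.  179.2] toolY 84.2 tilt [-0.0112 -0.0137] grip 0.752 F [0.1 0.7 0.7] t 30.675
shift [ 0.0144 -0.0034  0.0108] rot [ 0.013 -0.012 -0.091]
c(629.8 67.3) ang -11.0 size 72x30 z 21.8 px(319,245) n4416 col [118 116 112]
c(740.8 6.5) ang 45.0 size 56x25 z 21.5 px(249,389) n589 col [134 108  38]
```

View pics/w12.png

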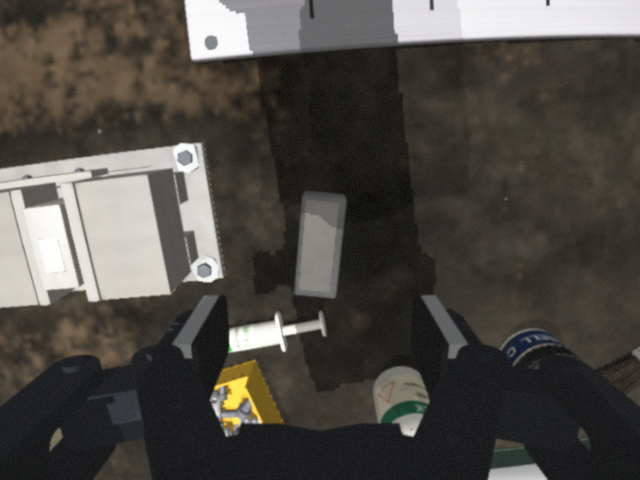

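```bash
python3 -m jog '[[[0.014,-0.0035,-0.02],[0.013,-0.012,-0.091],75],[[0,0,-0.05],[0,0,0],75],[[-0.001,0,-0.04],[0,0,0],75],[[0,0,0],[0,0,0],75]]'; python3 g.py .6298 .0673 .022 79
```

```text
clock: 31.22
position: [0.6256, 0.0738, 0.0651]
ee_rot: [0.097, 0.995, 0.001, -0.001]
ft_force: [0.3, 0.4, 0.1]
grip_width: 0.752
pos [625.6  73.8  65.1] toolY 78.8 tilt [-0.0021  0.0031] grip 0.752 F [0.3 0.4 0.1] t 31.225
shift [ 0.0042 -0.0065 -0.0431] rot [-0.003 -0.002  0.003]
```

```bash
python3 -m jog '[[[0.004,-0.0065,-0.024],[-0.003,-0.002,0.003],75],[[0,0,-0.012],[0,0,0],75],[[0,0,0],[0,0,0],75]]'; python3 g.py .6298 .0673 .022 79
```

```text
clock: 31.6
position: [0.6312, 0.0702, 0.0327]
ee_rot: [0.096, 0.995, 0.001, 0.002]
ft_force: [0.7, 0.3, 0.3]
grip_width: 0.75
pos [631.2  70.2  32.7] toolY 79.0 tilt [0.0042 0.0023] grip 0.750 F [0.7 0.3 0.3] t 31.6
shift [-0.0014 -0.0029 -0.0107] rot [-0.002  0.004 -0.   ]
```

```bash
python3 -m jog '[[[-0.0014,-0.003,-0.0107],[-0.002,0.004,0],75],[[-0.0005,-0.0005,-0.002],[0,0,0],20],[[0,0,0],[0,0,0],20],[[0,0,0],[0,0,0],20]]' 60; python3 g.py .6298 .0673 .022 79; python3 -m jog '[[[0,0,0.03],[0,0,0],20],[[0,0,0.05],[0,0,0],20],[[0,0,0.05],[0,0,0],20]]'; python3 g.py .4485 .1542 .19 -1.4
```

```text
clock: 32.1
position: [0.6306, 0.0673, 0.0224]
ee_rot: [0.096, 0.995, 0.001, 0.002]
ft_force: [0.4, -1.1, -1.7]
grip_width: 0.337
pos [630.6  67.3  22.4] toolY 79.0 tilt [0.0036 0.0015] grip 0.337 F [ 0.4 -1.1 -1.7] t 32.1
shift [-0.0008  0.     -0.0004] rot [-0.001  0.004 -0.   ]
clock: 32.48
position: [0.6271, 0.067, 0.1512]
ee_rot: [0.096, 0.995, -0.001, -0.003]
ft_force: [1.5, 0.9, -1.5]
grip_width: 0.335
pos [627.1  67.  151.2] toolY 79.0 tilt [-0.0054 -0.0008] grip 0.335 F [ 1.5  0.9 -1.5] t 32.475
shift [-0.1786  0.0872  0.0388] rot [-0.003 -0.005 -1.404]
```

```bash
python3 -m jog '[[[-0.015,0.008,0.03],[0,0,-0.17],20],[[-0.02,0.01,0],[0,0,-0.17],20],[[-0.02,0.01,0],[0,0,-0.17],20],[[-0.02,0.01,0],[0,0,-0.17],20],[[-0.02,0.01,0],[0,0,-0.17],20]]';python3 -m jog '[[[-0.02,0.01,0],[0,0,-0.17],20],[[-0.02,0.01,0],[0,0,-0.17],20],[[-0.02,0.01,0],[0,0,-0.15],20],[[-0.018,0.008,0],[0,0,-0.03],20],[[0,0,0],[0,0,0],20]]'; python3 g.py .4485 .1535 .19 -1.4
```

```text
clock: 33.1
position: [0.532, 0.1148, 0.1872]
ee_rot: [0.51, 0.86, 0.002, 0.001]
ft_force: [0.2, 0.1, -1.6]
grip_width: 0.332
clock: 33.72
position: [0.4497, 0.1545, 0.1874]
ee_rot: [0.72, 0.693, 0.002, 0.001]
ft_force: [-0.2, 0.2, -0.8]
grip_width: 0.339
pos [449.7 154.5 187.4] toolY -2.2 tilt [0.0033 0.0014] grip 0.339 F [-0.2  0.2 -0.8] t 33.725
shift [-0.0012 -0.001   0.0026] rot [-0.001  0.003  0.014]
```

```bash
python3 -m jog '[[[-0.001,-0.001,-0.03],[-0.001,0.003,0.014],20],[[0,0,-0.05],[0,0,0],20],[[0,0,-0.025],[0,0,0],20],[[0,0,0],[0,0,0],20]]'; python3 g.py .4485 .1535 .0555 -1.4
```

```text
clock: 34.22
position: [0.4518, 0.1522, 0.0811]
ee_rot: [0.715, 0.699, 0.002, 0.001]
ft_force: [0.7, -0.8, -0.6]
grip_width: 0.336
pos [451.8 152.2  81.1] toolY -1.3 tilt [0.0046 0.002 ] grip 0.336 F [ 0.7 -0.8 -0.6] t 34.225
shift [-0.0033  0.0013 -0.0256] rot [-0.002  0.005 -0.002]
```

```bash
python3 -m jog '[[[-0.0035,0.001,-0.015],[-0.002,0.005,0],20],[[-0.001,-0.0005,-0.004],[0,0,0],20],[[0,0,0],[0,0,0],20]]'; python3 g.py .4485 .1535 .0555 -1.4
```

```text
clock: 34.6
position: [0.4488, 0.1529, 0.063]
ee_rot: [0.715, 0.699, 0.001, 0.0]
ft_force: [-1.1, 0.4, -1.3]
grip_width: 0.336
pos [448.8 152.9  63. ] toolY -1.3 tilt [0.002  0.0014] grip 0.336 F [-1.1  0.4 -1.3] t 34.6
shift [-0.0003  0.0006 -0.0075] rot [-0.001  0.002 -0.002]
```

```bash
python3 -m jog '[[[-0.0006,0.0005,-0.0075],[-0.001,0.002,-0.001],20],[[0,0,0],[0,0,0],20],[[0,0,0],[0,0,0],20]]'; python3 g.py .4485 .1535 .0555 -1.4
```

```text
clock: 34.98
position: [0.4489, 0.1539, 0.056]
ee_rot: [0.715, 0.699, 0.001, -0.0]
ft_force: [-0.1, -0.3, -0.6]
grip_width: 0.339
pos [448.9 153.9  56. ] toolY -1.3 tilt [0.0015 0.0015] grip 0.339 F [-0.1 -0.3 -0.6] t 34.975
shift [-0.0004 -0.0004 -0.0005] rot [-0.002  0.001 -0.001]
```

```bash
python3 -m jog '[[[-0.0004,-0.0004,-0.0005],[0,0,0],20],[[0,0,0],[0,0,0],50],[[0,0,0],[0,0,0],75],[[0,0,0.03],[0,0,0],75],[[0,0,0.05],[0,0,0],75]]'; python3 -m jog '[[[0,0.02,0.04],[0,0,0],75],[[0,0.04,0.03],[0,0,0],75],[[0,0,0],[0,0,0],75]]';python3 - <<'E'
from h import *
p,d,m=snap('wrist','w13'); print('2nd');stones(p,d,m,.046,.06); print(1);stones(p,d,m,.028,.04,amin=500)
p,d,m=snap('top','top2'); print('0');stones(p,d,m); print('2');stones(p,d,m,.046,.06)
E
python3 g.py .4445 .0321 .16 105
```

```text
clock: 35.6
position: [0.4467, 0.1525, 0.1349]
ee_rot: [0.715, 0.699, -0.002, -0.0]
ft_force: [0.5, 0.8, 0.2]
grip_width: 0.749
clock: 35.98
position: [0.4481, 0.2145, 0.2112]
ee_rot: [0.716, 0.698, 0.002, -0.0]
ft_force: [-0.6, -0.6, -0.1]
grip_width: 0.747
2nd
c(450.3 230.3) ang 88.8 size 72x30 z 54.7 px(322,201) n4737 col [134 132 128]
c(448.4 154.8) ang 88.6 size 72x30 z 54.6 px(321,305) n3972 col [137 136 131]
1
0
c(524.5 -371.2) ang 72.2 size 73x31 z 22.2 px(438,265) n361 col [ 54 111 220]
c(432.2 -289.8) ang 3.4 size 73x30 z 21.9 px(406,302) n348 col [ 58 116 227]
c(349.5 -457.7) ang 59.2 size 71x31 z 22.2 px(474,336) n351 col [249 239  79]
c(318.8 -233.5) ang -82.4 size 88x23 z 20.8 px(383,348) n299 col [192  59  51]
2
c(449.8 223.7) ang 88.4 size 67x30 z 53.8 px(195,291) n347 col [114 111 107]
c(448.1 150.6) ang 88.7 size 70x30 z 54.1 px(225,292) n374 col [126 123 118]
pos [447.7 210.9 209. ] toolY -1.6 tilt [-0.0005 -0.0004] grip 0.747 F [-0.7 -0.  -0.3] t 36.075
shift [-0.0032 -0.1788 -0.049 ] rot [ 1.000e-03 -0.000e+00  1.861e+00]
```

View pics/w13.png

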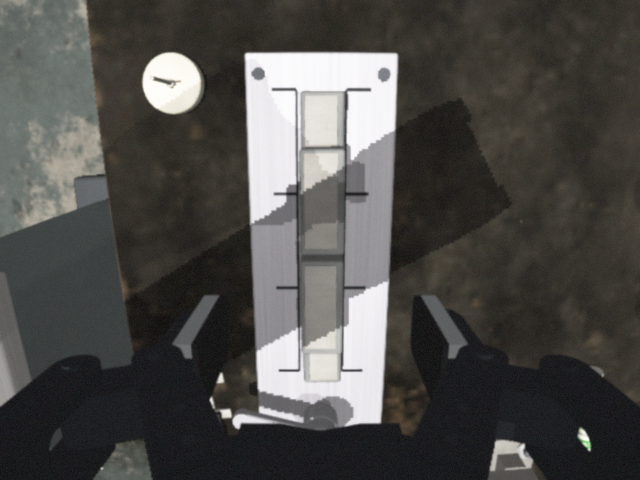

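View pics/top2.png

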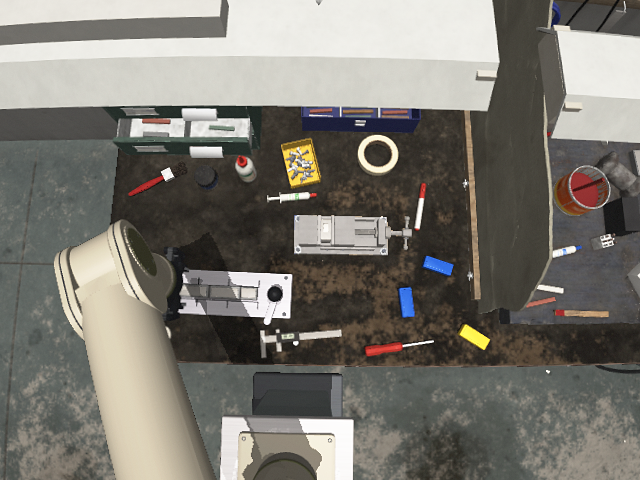

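```bash
python3 -m jog '[[[0,-0.015,0],[0,0,0.175],95],[[0,-0.016,0],[0,0,0.175],95],[[0,-0.016,0],[0,0,0.175],95],[[0,-0.016,0],[0,0,0.175],95],[[0,-0.016,0],[0,0,0.175],95]]';python3 -m jog '[[[0,-0.016,0],[0,0,0.175],95],[[0,-0.016,0],[0,0,0.175],95],[[0,-0.016,0],[0,0,0.175],95],[[0,-0.016,0],[0,0,0.175],95],[[0,-0.016,0],[0,0,0.175],95]]'; python3 g.py .4445 .0321 .15 104
```

```text
clock: 36.7
position: [0.4454, 0.1238, 0.2035]
ee_rot: [0.344, 0.939, -0.005, -0.001]
ft_force: [-0.3, -0.8, -0.5]
grip_width: 0.951
clock: 37.33
position: [0.4417, 0.0344, 0.198]
ee_rot: [-0.097, 0.995, -0.007, -0.002]
ft_force: [-0.0, 1.1, -0.4]
grip_width: 0.95
pos [441.7  34.4 198. ] toolY 101.1 tilt [-0.0033 -0.0154] grip 0.950 F [-0.   1.1 -0.4] t 37.325
shift [ 0.0028 -0.0023 -0.048 ] rot [ 0.015 -0.003  0.051]
```

```bash
python3 -m jog '[[[0.003,-0.002,-0.03],[0.015,-0.003,0.05],95],[[0,0,-0.02],[0,0,0],95],[[0,0,0],[0,0,0],95]]'; python3 g.py .4445 .0321 .078 104
python3 - <<'E'
from h import *
p,d,m=snap('wrist','w14')
E
```

```text
clock: 37.7
position: [0.4425, 0.0276, 0.1445]
ee_rot: [-0.12, 0.993, -0.0, -0.002]
ft_force: [0.7, -0.2, 1.2]
grip_width: 0.946
pos [442.5  27.6 144.5] toolY 103.8 tilt [-0.0033 -0.0008] grip 0.946 F [ 0.7 -0.2  1.2] t 37.7
shift [ 0.002   0.0045 -0.0665] rot [ 0.001 -0.003  0.003]
```

View pics/w14.png

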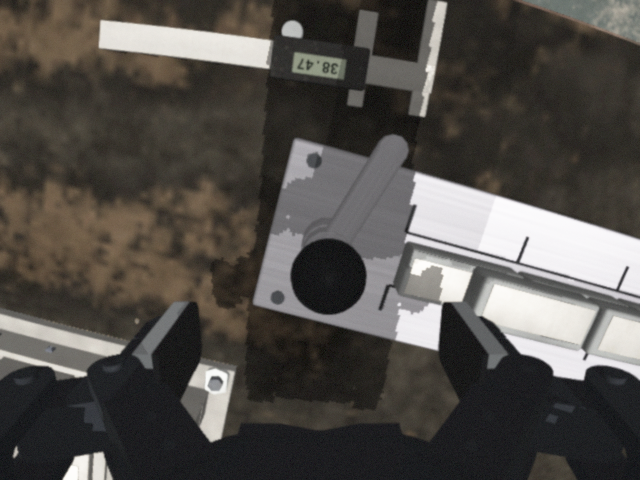

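```bash
python3 -m jog '[[[0.002,0.0045,-0.025],[0,-0.003,0],95],[[0,0,-0.025],[0,0,0],95],[[0,0,0],[0,0,0],95]]'; python3 g.py .4445 .0321 .078 104
```

```text
clock: 38.12
position: [0.446, 0.0319, 0.0963]
ee_rot: [-0.12, 0.993, 0.0, 0.002]
ft_force: [0.2, 0.4, 0.5]
grip_width: 0.953
pos [446.   31.9  96.3] toolY 103.8 tilt [0.003  0.0008] grip 0.953 F [0.2 0.4 0.5] t 38.125
shift [-0.0015  0.0002 -0.0183] rot [-0.001  0.003  0.004]
```

```bash
python3 -m jog '[[[-0.002,0,-0.015],[0,0.003,0],95],[[0,0,-0.003],[0,0,0],95],[[0,0,0],[0,0,0],95]]'; python3 g.py .4445 .0321 .078 104
```

```text
clock: 38.5
position: [0.4451, 0.0322, 0.0794]
ee_rot: [-0.12, 0.993, 0.001, 0.001]
ft_force: [0.6, -0.2, -0.1]
grip_width: 0.95
pos [445.1  32.2  79.4] toolY 103.7 tilt [0.0023 0.0023] grip 0.950 F [ 0.6 -0.2 -0.1] t 38.5
shift [-0.0006 -0.0001 -0.0014] rot [-0.002  0.002  0.005]
```

```bash
python3 -m jog '[[[-0.0007,0,-0.0015],[-0.002,0.002,0],95],[[0,0,0],[0,0,0],20],[[0,0,0],[0,0,0],20],[[0,0,0],[0,0,0],20],[[0,0,0],[0,0,0],20]]' 60; python3 g.py .4445 .0321 .078 30;  python3 -m jog '[[[0,0,0],[0,0,-0.1],20],[[0,0,0],[0,0,-0.15],20],[[0,0,0],[0,0,-0.15],20]]'; python3 g.py .4445 .0321 .078 29
```

```text
clock: 39.12
position: [0.4449, 0.0322, 0.079]
ee_rot: [-0.12, 0.993, 0.0, 0.001]
ft_force: [-0.5, 0.6, -0.4]
grip_width: 0.391
pos [444.9  32.2  79. ] toolY 103.7 tilt [0.0011 0.0011] grip 0.391 F [-0.5  0.6 -0.4] t 39.125
shift [-0.0004 -0.0001 -0.001 ] rot [-0.     0.002 -1.287]
clock: 39.5
position: [0.4449, 0.032, 0.079]
ee_rot: [0.085, 0.996, 0.0, 0.001]
ft_force: [0.5, -1.2, 0.9]
grip_width: 0.387
pos [444.9  32.   79. ] toolY 80.2 tilt [0.0015 0.0001] grip 0.387 F [ 0.5 -1.2  0.9] t 39.5
shift [-0.0004  0.0001 -0.001 ] rot [ 0.001  0.001 -0.894]
```

```bash
python3 -m jog '[[[0,0,0],[0,0,-0.17],20],[[0,0,0],[0,0,-0.17],20],[[0,0,0],[0,0,-0.17],20],[[0,0,0],[0,0,-0.17],20],[[0,0,0],[0,0,-0.17],20]]'; python3 g.py .4445 .0321 .078 29; python3 -m jog '[[[0,0,0],[0,0,-0.025],20],[[0,0,0],[0,0,0],20]]'; python3 g.py .4445 .0321 .078 29
python3 - <<'E'
from h import *
print(sensors.get_obs()['torque'])
p,d,m=snap('side','s3')
c=p[240:370,310:440][:,:,::-1]
cv2.imwrite('pics/s3c.png',cv2.resize(c,None,fx=4.5,fy=4.5,interpolation=cv2.INTER_CUBIC))
E
```

```text
clock: 40.12
position: [0.4447, 0.0318, 0.079]
ee_rot: [0.5, 0.866, -0.001, 0.001]
ft_force: [-0.9, -0.3, 1.0]
grip_width: 0.393
pos [444.7  31.8  79. ] toolY 30.0 tilt [ 0.0006 -0.0016] grip 0.393 F [-0.9 -0.3  1. ] t 40.125
shift [-0.0002  0.0003 -0.001 ] rot [ 0.002  0.001 -0.017]
clock: 40.38
position: [0.4447, 0.0317, 0.079]
ee_rot: [0.509, 0.861, -0.001, 0.001]
ft_force: [-0.9, -0.1, 1.2]
grip_width: 0.391
pos [444.7  31.7  79. ] toolY 28.8 tilt [ 0.0005 -0.0022] grip 0.391 F [-0.9 -0.1  1.2] t 40.375
shift [-0.0002  0.0004 -0.001 ] rot [0.002 0.001 0.004]
[-0.12229778  0.049526    0.29787341]
```

View pics/s3c.png

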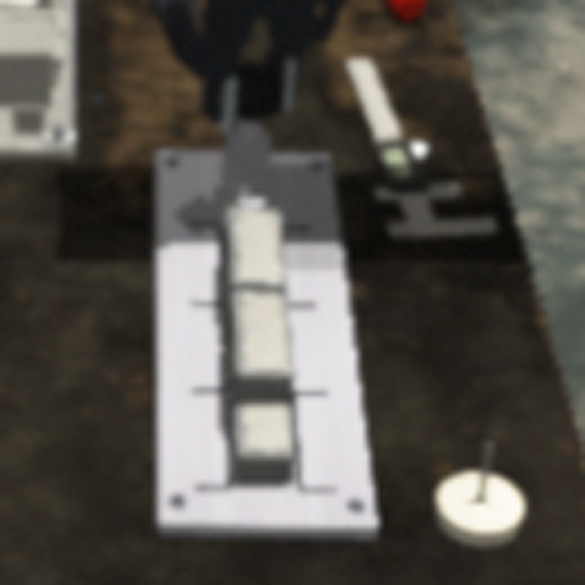

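```bash
python3 -m jog '[[[0,0,0],[0,0,0],60],[[0,0,0],[0,0,0],100],[[0,0,0],[0,0,0],100],[[0,0,0.03],[0,0,0],100],[[0,0,0.05],[0,0,0],100]]'; python3 -m jog '[[[0,0.0,0.06],[0,0,0],100],[[0,0.02,0.05],[0,0,0],100],[[0,0,0],[0,0,0],100]]'
python3 - <<'E'
from h import *
p,d,m=snap('wrist','w15'); stones(p,d,m,.046,.06);stones(p,d,m,.028,.036,amin=500)
p,d,m=snap('top','top3'); stones(p,d,m,.046,.06)
c=p[230:350,130:330][:,:,::-1]
cv2.imwrite('pics/top3c.png',cv2.resize(c,None,fx=4,fy=4,interpolation=cv2.INTER_CUBIC))
E
python3 g.py
```

```text
clock: 41.05
position: [0.4427, 0.031, 0.1582]
ee_rot: [0.508, 0.861, -0.004, -0.0]
ft_force: [1.2, 1.1, -0.6]
grip_width: 1.001
clock: 41.42
position: [0.4435, 0.0512, 0.275]
ee_rot: [0.509, 0.861, -0.001, 0.001]
ft_force: [0.2, -0.0, -1.1]
grip_width: 1.002
c(450.1 218.8) ang 89.0 size 50x30 z 54.8 px(432,26) n2381 col [208 207 203]
c(448.3 154.1) ang 88.9 size 72x31 z 54.8 px(389,95) n3672 col [212 210 205]
c(578.6 -32.9) ang 45.0 size 74x38 z 54.6 px(403,356) n587 col [91 89 85]
pos [442.2  49.4 271.8] toolY 28.7 tilt [-0.0039 -0.0048] grip 1.003 F [-0.2 -0.  -0.7] t 41.525
```

View pics/w15.png

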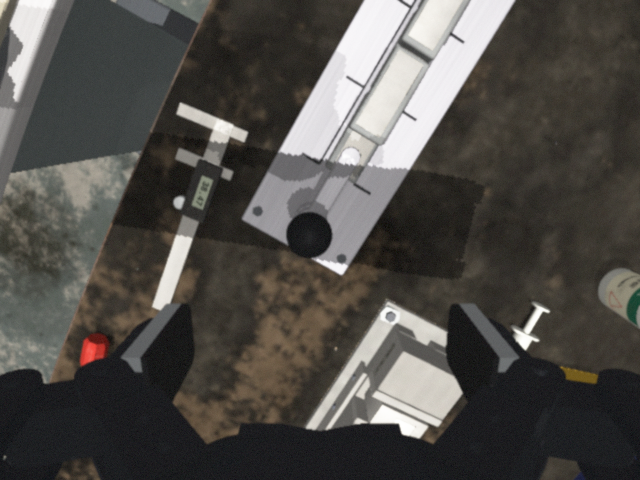

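View pics/top3.png

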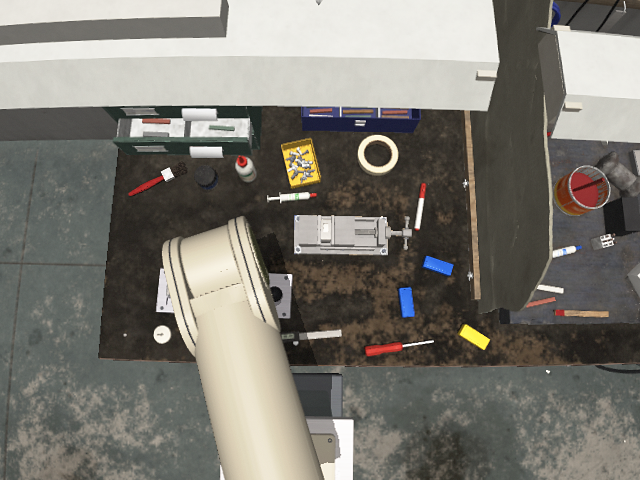

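Run:
```python
from h import *
print(manip.hand_in())
```

```text
the job is handed in; nothing more can be done
None
```

I opened the finger, laid all five stones I found in running bond, turned the finger closed again, and handed the job in at about 41.5 s.

- **Stones:** three lie in the bays and two lie over the joints. With only five stones there is no third course. After each was laid, the wrist camera put every stone's middle within about 1 mm of its place and within about 1° of the row.
- **Knocked stone:** one stone had moved about 3–4 cm before I reached it, so I measured it again and then laid it.
- **Finger:** my final picture shows it pointing along the row with its tip over the bay 3 stone. The turning torque rose to about 0.3 N m at the end, which suggests it was at its closed stop. The gripper is about 27 cm up and clear of everything.
- **Bystanders:** the pictures show them where they were at the start.

**Checks that disagreed or stayed partial:**
- The top camera read positions about 3–6 mm different from the wrist camera. I trusted the wrist camera, because gripping the ball agreed with it to about 1 mm.
- After the finger was closed, the wrist camera fully measured only the stone over bays 2 and 3. The other second-course stone was cut off at the picture's edge. The bottom course was only seen in place, in the side picture taken just before I released the knob.

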